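Dish up the cut rock blocks for the drying drawer

ROBOT

A 6-joint arm with a two-finger parallel gripper is mounted at the origin on the work surface. World frame = base frame: x ahead of the robot, y to its left, z up, the work surface at z = 0. Lengths are in m, angles in degrees, forces in N, time in s.
With the tool pointing down it reaches from about 0.2 to 0.875 m from the base axis. Payload 3.4 kg.
Tool frame: the origin (TCP) lies at the very end of the fingers, on their centre line; the grasp point (between the pads) lies 19 mm behind it (bot.tcp_to_grasp is the distance from the TCP to the grasp point, in m); z points along the fingers, y is the line along which they close (so a half turn about z gives the same grasp; the last joint's range is limited). The gripper opens to 94 mm and grips with 3 to 60 N. Pads are 16 mm wide; open, the fingers measure 119 mm over their backs; the gripper's body (75 mm by 177 mm) begins 78 mm behind the grasp point.
Start: joints at [-74.313, 15.808, 86.224, -0, 77.962, -6.933], TCP at [0.221, -0.531, 0.205] pointing down, gripper open.
Joint ranges: [-165.64, 165.64], [-43.16, 119.46], [12.63, 154.43], [-67.54, 247.53], [6.08, 155.33], [-154.97, 154.97]. Speed limits (degrees/s): [147.25, 147.25, 180, 180, 180, 180].

INTERFACE

Orientations are given as a 3x3 rotation matrix whose columns are the frame's x, y, z axes.
In Python, from station import bot gives the robot as it stands. The module is installed in compiled form; this text tells all that it offers.
- The arm moves only by the shell command python3 -m crank 'ROWS' [OPENING] [FORCE]. ROWS is a JSON object of lists of equal length, an entry for each row: "dp": the shift along the tool's x, y, z in cm, a list of three; "rot": the turn, a rotation vector about the tool's x, y, z in rad, a list of three. In form: {"dp": [[dx, dy, dz], ...], "rot": [[wx, wy, wz], ...]}. A call has 1 to 20 rows; each row is the pose to reach, as a shift and turn from the pose commanded when the call began, along the tool's axes at that moment; what a row does not reach only later rows make up. A row lasts 1/10 s, in which the tool goes at most 50 mm and 8.59 degrees, less where a joint would pass 70% of its speed; a pose out of reach is approached as far as the arm can. A call with a gripper value outside its range is refused whole. OPENING is the finger opening in cm, from 0 to 9.4, set as the call begins (- or left out, the last holds). The fingers move at their own pace and stop on an object; FORCE is the grip in N (left out, the last holds). Time passes only in rows, so rows that repeat a pose let the fingers close. It gives the time, the measured TCP pose, the force, the opening and the grip force at its end, in the units of the state.
- bot.get_state(): the state, without advancing time (a new reading comes with each control period).
- bot.get_image(name): name is "scene" or "top" or "wrist"; returns (picture, depth): 480x640x3 uint8, red, green, blue; 480x640 float32, m along the optical axis (not along the pixel's ray), 0 where there is no reading.
- bot.camera_info(name): a dict with "fx", "fy", "cx", "cy" (pixels), "k1" (the pictures are not rectified: a ray, as slopes to the right and down, at radius r is drawn at 1 + k1 r^2 times it, then the intrinsics apply), "world_from_camera" (4x4, takes a point from camera to world coordinates). Camera axes: x right, y up, looking along -z (the intrinsics and any distortion apply to the point x, -y, -z); pixel columns grow to the right and rows downward; lengths in m; the calibration is good to about 2 mm. A picture is of the moment at which its call begins: read the wrist's pose just before it. camera_info takes no time and is no camera call; for the wrist camera it gives the pose at the moment of the call.
- bot.sign_off(): hands the job in; it is judged then, once.
The state is a dict: "t": time; "joint_positions": joint angles; "joint_velocities": joint speeds; "joint_torque": joint torques, N m; "tcp_pos": TCP position; "tool_rot": TCP orientation; "contact_force": force on the tool from outside, world axes, zero at the start; "torque": the same for the moment, N m; "gripper_width": finger opening in m; "gripper_force": force on a finger pad.
Only numpy, scipy, OpenCV 4.12 (cv2) and the standard library are available. Lean on these libraries where they do the work, as an engineer would, in place of code of your own. Each camera call takes 0.05 s, during which the arm holds its last target. There are 200 camera calls.

TASK

Put every square-cut rock block from the shallow steel tray into its own aluminium dish in the upper drawer of the white cabinet: pull that drawer open, and for each block push the dispenser's plunger fully home once and let it spring back to get a fresh dish, stand the dish flat in the drawer and set the block in it, lying on its dish's floor. Take only as many dishes as there are blocks, leave the round pieces in the tray and the jar and the beaker on the bench alone, and finally shut the drawer fully.

Things in the scene. Friction and masses are not known exactly. Their poses are not given: they have to be found in the camera images.
- cab_drawer0 (a joint): upper drawer of the cabinet, m: 0 = shut, grows as it is pulled out towards the cabinet's front (cabinet -x), stop at 0.165; slides with about 1 N of friction and stays where it is left; may start a little ajar
- cab: white two-drawer bench cabinet, 240 deep (x) x 260 wide (y) x 140 mm high, fixed; origin under its centre, its front faces its own -x. Both drawers have bar handles; only the upper one (handle 41 mm below the cabinet's top) is used
- cab_drawer0_handle (a point): middle of the upper drawer's steel bar handle: a bar of 11 mm diameter and 120 mm long, parallel to the cabinet's y, on two posts 51 mm either side of the middle, its axis 35 mm in front of the drawer front; it can be pinched from above across the cabinet's x. Moves with the drawer
- drawer_floor (a point): middle of the upper drawer's inner floor (cabinet's axes, moves with the drawer). Floor 195 (x) by 218 mm (y); side walls stand 38 mm, the front panel 48 mm, the cabinet's top 60 mm above it; the front wall's inner face is 97 mm to -x of this point. Pulled out by d, the floor from -97 mm to about d - 110 mm is open to the sky
- dispenser: dish dispenser, fixed: grey deck 190 x 90 x 18 mm with a clear square magazine tower (cover 72 x 74 mm, top 80 mm above the bench) holding a stack of four dishes. Origin on the bench under the magazine's axis; +x is the direction in which the plunger is pushed and the dish comes out; the plunger's grey pad is on its -x side
- plunger (a joint): slide of the dispenser, m: 0 = out, grows as it is pushed to the dispenser's +x, fully home at its stop 0.060. A spring resists with 4 N at first, 10 N at home, and returns it. Fully home it has pushed the lowest dish clear of the tower onto the open deck; when it springs back the next dish drops behind. A part stroke leaves the dish stuck in the tower
- push_pad (a point): centre of the rear (-x) face of the plunger's grey pad, which is 44 mm wide (y), 36 mm high (19 to 55 mm above the bench) and 12 mm thick; moves with the plunger. Push it to the dispenser's +x. The tower's rear wall is 93 mm ahead of it when out
- magazine (a point): on the axis of the magazine at deck height (18 mm above the bench): the lowest dish of the stack stands here
- exit_spot (a point): on the open deck, 58 mm to +x of the magazine's axis, at deck height: a delivered dish stands here, with 8 mm between its rim and the tower's front; it can be gripped across the dispenser's y
- tray: shallow steel sample tray, fixed, 220 (x) x 150 (y) x 12 mm high, wall and floor 3 mm; origin under its centre
- dish1: a shallow round open aluminium dish, 44 mm outside diameter, 12 mm high, wall 2 mm, floor 2 mm, 18 g; origin at the centre of its underside, z up; the lowest in the stack at the start
- dish2: a shallow round open aluminium dish, 44 mm outside diameter, 12 mm high, wall 2 mm, floor 2 mm, 18 g; origin at the centre of its underside, z up; second in the stack
- dish3: a shallow round open aluminium dish, 44 mm outside diameter, 12 mm high, wall 2 mm, floor 2 mm, 18 g; origin at the centre of its underside, z up; third in the stack
- dish4: a shallow round open aluminium dish, 44 mm outside diameter, 12 mm high, wall 2 mm, floor 2 mm, 18 g; origin at the centre of its underside, z up; top of the stack
- block1: a sawn grey-brown rock block with sharp square edges, 22 x 18 x 22 mm (its x, y, z), 25 g; origin at its centre, as it starts 11 mm above the tray floor with z up; it may be absent
- block2: a sawn grey-brown rock block with sharp square edges, 22 x 18 x 22 mm (its x, y, z), 25 g; origin at its centre, as it starts 11 mm above the tray floor with z up; it may be absent
- block3: a sawn grey-brown rock block with sharp square edges, 22 x 18 x 22 mm (its x, y, z), 25 g; origin at its centre, as it starts 11 mm above the tray floor with z up; it may be absent
- block4: a sawn grey-brown rock block with sharp square edges, 22 x 18 x 22 mm (its x, y, z), 25 g; origin at its centre, as it starts 11 mm above the tray floor with z up; it may be absent
- mount1: a finished round specimen mount, black resin disc of 30 mm diameter, 18 mm high, origin at the centre of its underside; lies in the tray and is to stay in it
- mount2: a finished round specimen mount, black resin disc of 30 mm diameter, 18 mm high, origin at the centre of its underside; lies in the tray and is to stay in it
- mount3: a finished round specimen mount, black resin disc of 30 mm diameter, 18 mm high, origin at the centre of its underside; lies in the tray and is to stay in it
- core: a round drill core of the same rock, 25 mm diameter, 30 mm high, standing; origin at the centre of its underside; it is to stay in the tray
- jar: amber glass jar with white cap, 60 mm diameter, 110 mm high, on the bench; origin under its centre; leave it alone
- beaker: foil-capped glass beaker, 72 mm diameter, 95 mm high, on the bench; origin under its centre; leave it alone
Not all that is in view belongs to the job. What is shaped like the mount1 but green or turquoise is not meant.

How it is judged:
By the outcome, as a careful person would: the job done as asked, in the order asked, and still so for the second after the job is handed in, with the robot touching nothing.
Of block1, block2, block3, block4 only 2 to 3 are there at a start; the rules pass over those that are not, and their reading is None.
At some moment in a run one of block1, block2, block3, block4 may be knocked a few centimetres aside while the robot is not near it.
It also fails if it takes over 210 s, if anything falls off the work surface, if the arm or the gripper's body presses on something with over 40 N, if the wrist force passes 120 N, or if a joint passes its speed limit or range.

## Working session

There is one attempt and no reset: what is moved stays moved. The work goes in short steps, Python scripts to look and compute and a shell command to move; the robot and the scene stay as the last step left them, time stands still between calls to the robot, and variables do not carry over. Pictures are saved under pics/ and viewed, at most 14 in all, crops included, and the job is handed in when it is done.

```bash
mkdir -p pics
cat > h.py <<'E'
import numpy as np,cv2
from station import bot
def grab(n):
    ci=bot.camera_info(n); im,d=bot.get_image(n); return im,d,ci
def save(im,name,box=None,s=1):
    if box: im=im[box[1]:box[3],box[0]:box[2]]
    im=cv2.resize(im,None,fx=s,fy=s,interpolation=cv2.INTER_CUBIC)
    cv2.imwrite('pics/'+name,im[:,:,::-1])
def ray(ci,u,v):
    K=np.array([[ci['fx'],0,ci['cx']],[0,ci['fy'],ci['cy']],[0,0,1]])
    p=cv2.undistortPoints(np.array([[[u,v]]],float),K,np.array([ci['k1'],0,0,0.]))[0,0]
    return np.array([p[0],-p[1],-1.])
def at_z(ci,u,v,z):
    T=np.array(ci['world_from_camera']); r=T[:3,:3]@ray(ci,u,v); o=T[:3,3]
    return o+r*(z-o[2])/r[2]
def at_d(ci,d,u,v):
    T=np.array(ci['world_from_camera']); dd=np.median(d[int(v)-1:int(v)+2,int(u)-1:int(u)+2])
    return T[:3,3]+T[:3,:3]@(ray(ci,u,v)*dd)
def go(x,y,z,yaw=None):
    """print dp (cm, tool axes) to reach TCP xyz pointing down, from the current measured pose; yaw = world angle (deg) of tool y"""
    s=bot.get_state(); R=np.array(s['tool_rot']); p=np.array(s['tcp_pos'])
    a=np.degrees(np.arctan2(R[1,1],R[0,1]))
    dp=R.T@(np.array([x,y,z])-p)*100
    print('pos',p.round(4),'yaw',round(a,1),'dp',dp.round(2), '' if yaw is None else 'rotz %.3f'%-np.radians((yaw-a+90)%180-90))
E
python3 - <<'E'
from h import *
for n in('top','scene'):
    im,d,ci=grab(n); save(im,n+'0.png'); np.savez(n+'0.npz',im=im,d=d); print(n,np.array(ci['world_from_camera']).round(3).tolist(),ci['fx'],ci['k1'])
s=bot.get_state();print(s['tool_rot'],s['t'])
E
```

```text
top [[-0.02, 0.994, -0.105, 0.43], [-1.0, -0.018, 0.014, 0.052], [0.012, 0.105, 0.994, 1.627], [0.0, 0.0, 0.0, 1.0]] 601.8905580437953 0.057955398935338326
scene [[-0.771, -0.341, 0.538, 1.302], [0.637, -0.425, 0.643, 0.893], [0.01, 0.839, 0.545, 0.784], [0.0, 0.0, 0.0, 1.0]] 597.8130406671404 -0.06288944024783769
[[ 9.23067094e-01  3.84638715e-01 -4.45544556e-04]
 [ 3.84638931e-01 -9.23065831e-01  1.53762654e-03]
 [ 1.80163741e-04 -1.59070624e-03 -9.99998719e-01]] 0.1
```

View pics/top0.png

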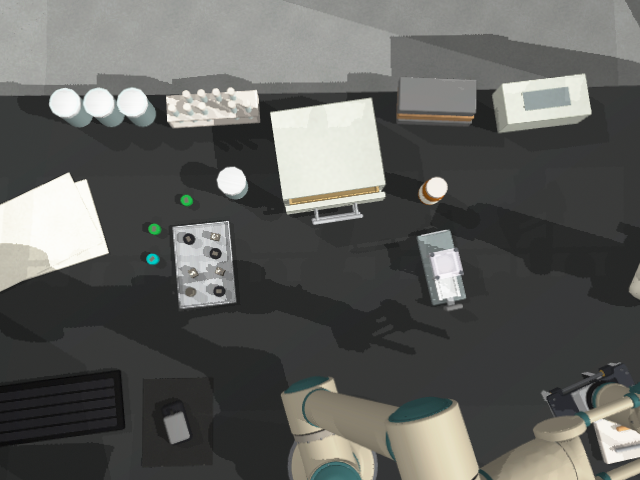

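View pics/scene0.png

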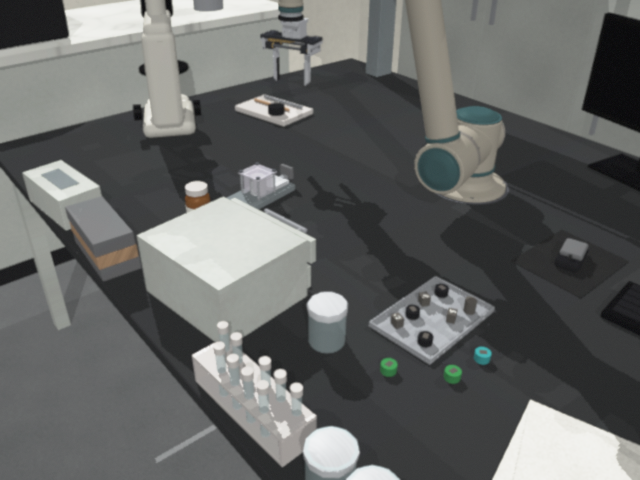

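The top view shows the cabinet (330,155) with its handle at (337,213). The tray is at (205,265), and the dispenser at (442,268) has its pad at (455,306). The jar (433,190) and beaker (232,182) stay alone, and the second robot at far right is not part of the job. Next I'll enlarge the tray, dispenser and drawer.

Run:
```python
from h import *
im=np.load('top0.npz')['im']
f=lambda b,s:cv2.resize(im[b[1]:b[3],b[0]:b[2]],None,fx=s,fy=s,interpolation=cv2.INTER_CUBIC)
A=f((165,215,245,315),6)  # 480x600
B=f((412,225,472,315),5) # 300x450
B=cv2.copyMakeBorder(B,0,150,0,0,cv2.BORDER_CONSTANT)
save(np.hstack([A,B]),'crop1.png')
save(im,'crop2.png',(260,90,400,230),4)
```

```text
(no output)
```

View pics/crop1.png

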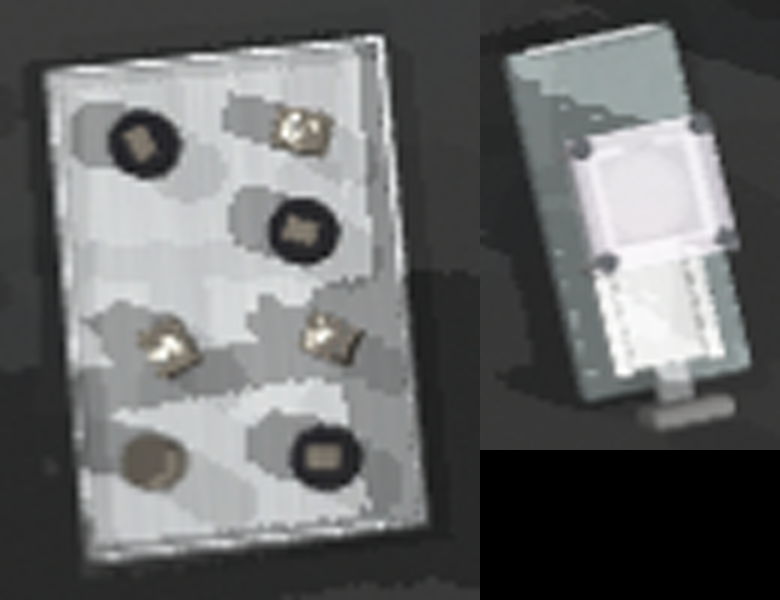

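View pics/crop2.png

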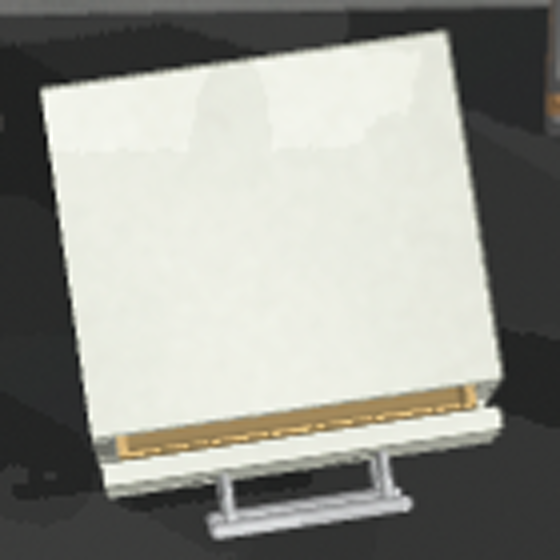

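Three square-cut blocks in the top image: (215,237), (193.3,273) and (220.3,271.3). They have rough square outlines and rock colour throughout. The round core at (190.5,291.7) and the black mounts at (189,239), (215.5,253.5) and (219.5,291) stay. The drawer is ajar.

Run:
```python
from h import *
ci=bot.camera_info('top')
A=lambda x,y,z:at_z(ci,165+x/6-.5+.08,215+y/6-.5+.08,z)[:2]
B=lambda x,y,z:at_z(ci,412+(x-480)/5-.4,225+y/5-.4,z)[:2]
C=lambda x,y,z:at_z(ci,260+x/4-.4,90+y/4-.4,z)[:2]
rep=lambda n,P:print(n,'c',np.mean(P,0).round(4),'pts',np.round(P,4).tolist())
for n,x,y in(('b1',300,132),('b2',170,348),('b3',332,338)): print(n,A(x,y,.025).round(4))
rep('tray',[A(*q,.012) for q in((45,70),(382,38),(427,524),(87,556))])
ang=lambda v:np.degrees(np.arctan2(v[1],v[0])).round(2)
P=[C(*q,.14) for q in((42,90),(447,32),(500,378),(95,437))];rep('cab',P);print(ang(P[0]-P[3]),ang(P[1]-P[2]),ang(P[0]-P[1])-90)
h=[C(*q,.099) for q in((210,526),(408,500))];rep('handle',h);print(ang(h[0]-h[1])-90)
P=[B(*q,.08) for q in((580,148),(700,122),(730,238),(606,263))];rep('tower',P)
P=[B(*q,.018) for q in((505,58),(668,25),(748,368),(585,400))];rep('deck',P);print(ang(P[0]-P[3]),ang(P[1]-P[2]),ang(P[0]-P[1])-90)
P=[B(*q,.055) for q in((640,418),(735,398))];rep('pad',P)
z=np.load('top0.npz');
print('jar',at_d(ci,z['d'],433,185),'beaker',at_d(ci,z['d'],232,177))
# cluster-free depth check
print(at_d(ci,z['d'],330,150),at_d(ci,z['d'],215,237))
```

```text
b1 [0.5983 0.3013]
b2 [0.5036 0.3584]
b3 [0.5066 0.2873]
tray c [0.5272 0.3319] pts [[0.6297, 0.4167], [0.6415, 0.2665], [0.4241, 0.2474], [0.4134, 0.3968]]
cab c [ 8.057e-01 -7.000e-04] pts [[0.9003, 0.1424], [0.9338, -0.115], [0.7107, -0.1421], [0.6778, 0.1121]]
7.74 6.92 7.430000000000007
handle c [ 0.6331 -0.0225] pts [[0.6258, 0.0411], [0.6403, -0.0861]]
6.5
tower c [ 0.513  -0.3023] pts [[0.5367, -0.2653], [0.549, -0.3275], [0.4891, -0.3402], [0.4774, -0.2762]]
deck c [ 0.5065 -0.3012] pts [[0.5902, -0.2397], [0.6064, -0.3279], [0.4224, -0.3622], [0.407, -0.2751]]
10.95 10.56 10.430000000000007
pad c [ 0.4025 -0.3204] pts [[0.3978, -0.2956], [0.4072, -0.3452]]
jar [ 0.71163372 -0.269492    0.11061185] beaker [0.74468822 0.24539194 0.09420172]
[ 0.80036218 -0.00713093  0.13955594] [0.59693761 0.29978267 0.0274297 ]
```

Run:
```python
from h import *
go(.633,-.0225,.2,7.4)
```

```text
pos [ 0.221  -0.5303  0.2047] yaw -67.4 dp [ 57.56 -31.03   0.53] rotz -1.305
```

```bash
python3 -m crank '{"dp":[[57.6,-31,0.5],[57.6,-31,0.5],[57.6,-31,0.5],[57.6,-31,0.5],[57.6,-31,0.5],[57.6,-31,0.5],[57.6,-31,0.5],[57.6,-31,0.5],[57.6,-31,0.5],[57.6,-31,0.5],[57.6,-31,0.5],[57.6,-31,0.5],[57.6,-31,0.5],[57.6,-31,0.5],[57.6,-31,0.5],[57.6,-31,0.5],[57.6,-31,0.5],[57.6,-31,0.5]],"rot":[[0,0,-1.305],[0,0,-1.305],[0,0,-1.305],[0,0,-1.305],[0,0,-1.305],[0,0,-1.305],[0,0,-1.305],[0,0,-1.305],[0,0,-1.305],[0,0,-1.305],[0,0,-1.305],[0,0,-1.305],[0,0,-1.305],[0,0,-1.305],[0,0,-1.305],[0,0,-1.305],[0,0,-1.305],[0,0,-1.305]]}' 2.9
python3 - <<'E'
from h import *
im,d,ci=grab('wrist');save(im,'w1.png');np.savez('w1.npz',d=d)
go(.633,-.0225,.083,7.4)
E
```

```text
t: 1.9
tcp_pos: [0.6329, -0.0245, 0.2007]
tool_rot: [[-0.127, 0.992, -0.0], [0.992, 0.127, -0.0], [-0.0, -0.0, -1.0]]
contact_force: [0.0, 0.2, 0.3]
gripper_width: 0.0288
gripper_force: 0.0
pos [ 0.633  -0.0244  0.2008] yaw 7.3 dp [ 0.19  0.02 11.78] rotz -0.002
```

View pics/w1.png

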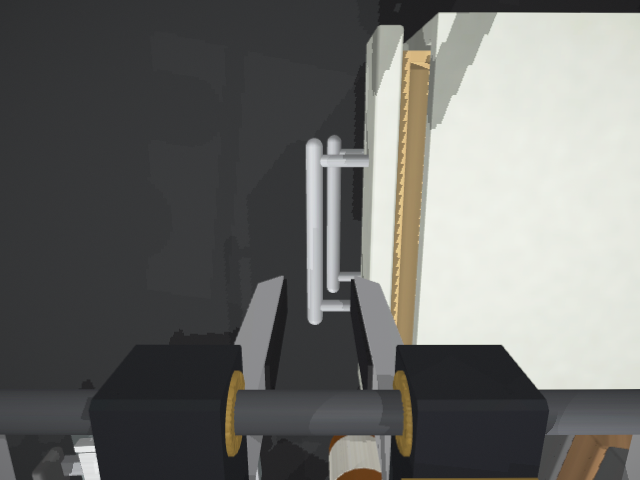

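Wrist view: the upper handle bar runs from (314,145) to (315,320), roughly between the fingertips (about columns 285 and 355).

Run:
```python
from h import *
ci=bot.camera_info('wrist');a=at_z(ci,314.5,142,.1045);b=at_z(ci,315,321,.1045);print(a,b,(a+b)/2)
d=np.load('w1.npz')['d'];print(at_d(ci,d,314,200))
m=(a+b)/2
go(m[0],m[1],.083,np.degrees(np.arctan2(*(a-b)[1::-1]))-90)
```

```text
[0.62345382 0.0379328  0.1045    ] [ 0.63942827 -0.08651558  0.1045    ] [ 0.63144105 -0.02429139  0.1045    ]
[0.6277391  0.0014743  0.10884754]
pos [ 0.633  -0.0244  0.2008] yaw 7.3 dp [ 0.03 -0.16 11.78] rotz -0.001
```

```bash
python3 -m crank '{"dp":[[0,-0.1,4],[0,-0.1,8],[0,-0.1,10],[0,-0.1,11.8],[0,-0.1,11.8],[0,-0.1,11.8]],"rot":[[0,0,0],[0,0,0],[0,0,0],[0,0,0],[0,0,0],[0,0,0]]}' && python3 -m crank '{"dp":[[0,0,0],[0,0,0],[0,0,0],[0,0,0],[0,0,0]],"rot":[[0,0,0],[0,0,0],[0,0,0],[0,0,0],[0,0,0]]}' 0 30
```

```text
t: 2.55
tcp_pos: [0.6327, -0.0238, 0.0829]
tool_rot: [[-0.128, 0.992, 0.0], [0.992, 0.128, -0.0], [-0.0, 0.0, -1.0]]
contact_force: [-0.4, 0.5, 1.0]
gripper_width: 0.0291
gripper_force: 0.0
t: 3.05
tcp_pos: [0.6333, -0.0235, 0.0836]
tool_rot: [[-0.129, 0.992, 0.002], [0.992, 0.129, -0.001], [-0.001, 0.002, -1.0]]
contact_force: [-0.7, -0.8, 5.3]
gripper_width: 0.0101
gripper_force: 30.0
```

Gripped the bar. Pull along tool −y in small steps until the stop is felt.

```bash
python3 -m crank '{"dp":[[0,-1,0],[0,-2.5,0],[0,-4,0],[0,-5.5,0],[0,-7,0],[0,-8.5,0],[0,-10,0],[0,-11.5,0],[0,-12.5,0],[0,-13.3,0],[0,-13.8,0],[0,-13.8,0],[0,-13.8,0]],"rot":[[0,0,0],[0,0,0],[0,0,0],[0,0,0],[0,0,0],[0,0,0],[0,0,0],[0,0,0],[0,0,0],[0,0,0],[0,0,0],[0,0,0],[0,0,0]]}'
```

```text
t: 4.35
tcp_pos: [0.4957, -0.0413, 0.0835]
tool_rot: [[-0.129, 0.992, 0.002], [0.992, 0.129, -0.001], [-0.001, 0.001, -1.0]]
contact_force: [-0.8, -1.1, 8.4]
gripper_width: 0.0101
gripper_force: 30.0
```

```bash
python3 -m crank '{"dp":[[0,-0.3,0],[0,-0.6,0],[0,-0.8,0],[0,-0.8,0]],"rot":[[0,0,0],[0,0,0],[0,0,0],[0,0,0]]}'
```

```text
t: 4.75
tcp_pos: [0.4885, -0.0422, 0.0836]
tool_rot: [[-0.129, 0.992, 0.003], [0.992, 0.129, -0.001], [-0.001, 0.003, -1.0]]
contact_force: [-0.0, 0.9, 8.2]
gripper_width: 0.0099
gripper_force: 30.0
```

```bash
python3 -m crank '{"dp":[[0,0,0],[0,0,0],[0,0,0],[0,0,-3],[0,0,-7],[0,0,-11.6],[0,0,-11.6],[0,0,-11.6]],"rot":[[0,0,0],[0,0,0],[0,0,0],[0,0,0],[0,0,0],[0,0,0],[0,0,0],[0,0,0]]}' 3.2; python3 -c "
from h import *
go(.352,-.33,.22,-79.3);print(bot.get_state()['joint_positions'])"
```

```text
t: 5.55
tcp_pos: [0.488, -0.042, 0.1989]
tool_rot: [[-0.129, 0.992, 0.001], [0.992, 0.129, -0.0], [-0.001, 0.001, -1.0]]
contact_force: [-0.0, -0.3, -0.8]
gripper_width: 0.0316
gripper_force: 0.0
pos [ 0.488  -0.042   0.1989] yaw 7.4 dp [-26.81 -17.19  -2.12] rotz 1.513
[-1.30652027e+01  8.61895682e+00  9.67919108e+01 -5.36487216e-03
  7.45007831e+01 -2.04567402e+01]
```

```bash
python3 -m crank '{"dp":[[-26.8,-17.2,-2.1],[-26.8,-17.2,-2.1],[-26.8,-17.2,-2.1],[-26.8,-17.2,-2.1],[-26.8,-17.2,-2.1],[-26.8,-17.2,-2.1],[-26.8,-17.2,-2.1],[-26.8,-17.2,-2.1],[-26.8,-17.2,-2.1],[-26.8,-17.2,-2.1],[-26.8,-17.2,-2.1],[-26.8,-17.2,-2.1],[-26.8,-17.2,-2.1],[-26.8,-17.2,-2.1]],"rot":[[0,0,1.513],[0,0,1.513],[0,0,1.513],[0,0,1.513],[0,0,1.513],[0,0,1.513],[0,0,1.513],[0,0,1.513],[0,0,1.513],[0,0,1.513],[0,0,1.513],[0,0,1.513],[0,0,1.513],[0,0,1.513]]}' 0
python3 - <<'E'
from h import *
im,d,ci=grab('wrist');im2,_,c2=grab('top')
save(np.hstack([cv2.resize(im[:420],(560,368)),cv2.resize(im2[110:330,250:400],(240,352)) if 0 else cv2.copyMakeBorder(cv2.resize(im2[80:264,262:382],(240,368)),0,0,0,0,0)]),'w2.png');np.savez('w2.npz',im=im,d=d,im2=im2)
print(bot.get_state()['joint_positions'])
E
```

```text
t: 6.95
tcp_pos: [0.3517, -0.3297, 0.2191]
tool_rot: [[0.982, 0.187, -0.0], [0.187, -0.982, 0.0], [-0.0, -0.001, -1.0]]
contact_force: [0.3, -0.8, -0.3]
gripper_width: 0.0007
gripper_force: 0.0
[-5.14287578e+01  7.27613949e+00  9.54545386e+01 -2.90971993e-03
  7.72732639e+01  2.78169651e+01]
```

View pics/w2.png

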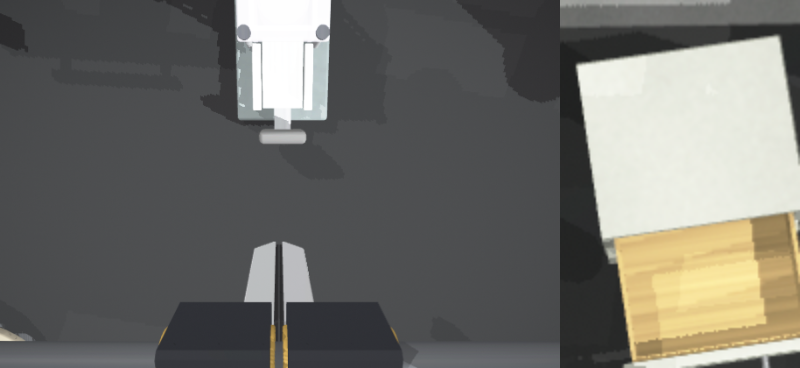

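Wrist view: pad rear edge at about (260–306,143) in the picture and deck rear corners at (237,121) and (328,121). In the right half the drawer is open, with the front panel's inner edge running from (633,362) to (800,337).

Run:
```python
from h import *
ci=bot.camera_info('wrist');k=640/560
f=lambda x,y,z:at_z(ci,x*k,y*420/368,z)
v=np.array([np.cos(np.radians(10.7)),np.sin(np.radians(10.7)),0]);
a,b=f(260,141,.055),f(306,141,.055);m=(a+b)/2;print('pad',a,b,m)
l,r=f(237,121,.018),f(328,121,.018);print('deck',l,r,(l+r)/2,'yaw',np.degrees(np.arctan2(*(l-r)[1::-1]))-90)
p1,p2=f(244,32,.08),f(322,32,.08);print('posts',p1,p2)
d=np.load('w2.npz')['d'];print('cam',np.array(ci['world_from_camera'])[:3,3],'depth pad',at_d(ci,d,283*k,137*1.141),at_d(ci,d,320*k,100*1.141))
c2=bot.camera_info('top');g=lambda x,y,z:at_z(c2,(x-560)/2+262,y/2+80,z)
a,b=g(633,362,.128),g(797,338,.128);print('front inner',a,b)
u=np.array([np.cos(np.radians(7.35)),np.sin(np.radians(7.35)),0]);C=np.array([.8057,-.0007,0]);print((a-C)@u,(b-C)@u,'lat',(a-C)@[-u[1],u[0],0])
h=np.array([.4885,-.042,0]);print('handle',(h-C)@u,(h-C)@[-u[1],u[0],0])
```

```text
pad [ 0.39423666 -0.30521657  0.055     ] [ 0.40214251 -0.34680673  0.055     ] [ 0.39818959 -0.32601165  0.055     ]
deck [ 0.40575763 -0.27787664  0.018     ] [ 0.42284196 -0.36775529  0.018     ] [ 0.4142998  -0.32281596  0.018     ] yaw 10.762513287234341
posts [ 0.47848987 -0.27870542  0.08      ] [ 0.49003732 -0.33945691  0.08      ]
cam [ 0.42884816 -0.31608405  0.3984631 ] depth pad [ 0.40180043 -0.32531051  0.0552543 ] [ 0.44116299 -0.35546287  0.01811704]
front inner [0.52250959 0.07706827 0.128     ] [ 0.54870372 -0.128339    0.128     ]
-0.27091458022790266 -0.2712134648145106 lat 0.11335785241877629
handle -0.3198771399858599 -0.0003812013464699962
```

```bash
python3 -c "
from h import *
go(.3685,-.3315,.032,-79.3)"
```

```text
pos [ 0.3517 -0.3298  0.2194] yaw -79.2 dp [ 1.62  0.48 18.74] rotz 0.001
```

```bash
python3 -m crank '{"dp":[[1.0,0.3,5],[1.6,0.5,10],[1.6,0.5,14],[1.6,0.5,17.5],[1.6,0.5,18.7],[1.6,0.5,18.7],[3.0,0.5,18.7],[4.5,0.5,18.7],[6,0.5,18.7],[7.5,0.5,18.7],[8.7,0.5,18.7],[9.3,0.5,18.7],[9.3,0.5,18.7]],"rot":[[0,0,0],[0,0,0],[0,0,0],[0,0,0],[0,0,0],[0,0,0],[0,0,0],[0,0,0],[0,0,0],[0,0,0],[0,0,0],[0,0,0],[0,0,0]]}' 0
```

```text
t: 8.35
tcp_pos: [0.443, -0.3182, 0.0333]
tool_rot: [[0.982, 0.19, -0.005], [0.19, -0.982, -0.003], [-0.005, 0.002, -1.0]]
contact_force: [-10.3, -3.8, 0.7]
gripper_width: 0.0006
gripper_force: 4.9
```

```bash
python3 -m crank '{"dp":[[0.3,0,0],[0.4,0,0],[0.4,0,0]],"rot":[[0,0,0],[0,0,0],[0,0,0]]}' 0
```

```text
t: 8.65
tcp_pos: [0.4445, -0.3179, 0.0333]
tool_rot: [[0.982, 0.19, -0.008], [0.19, -0.982, -0.003], [-0.009, 0.001, -1.0]]
contact_force: [-13.2, -5.7, 1.0]
gripper_width: 0.0002
gripper_force: 6.8
```

```bash
python3 -m crank '{"dp":[[0.4,0,0],[0.4,0,0],[0.4,0,0]],"rot":[[0,0,0],[0,0,0],[0,0,0]]}' 0
```

```text
t: 8.95
tcp_pos: [0.4445, -0.3178, 0.0334]
tool_rot: [[0.981, 0.192, -0.016], [0.192, -0.981, -0.004], [-0.016, 0.001, -1.0]]
contact_force: [-21.2, -9.6, 6.9]
gripper_width: 0.0008
gripper_force: 11.4
```

```bash
python3 -m crank '{"dp":[[-2,0,0],[-4,0,0],[-6,0,0],[-8,0,0],[-9.8,0,0],[-9.8,0,-5],[-9.8,0,-10],[-6,0,-13],[-2,0,-13],[2,0,-13],[5,0,-13],[7,0,-13],[8,0,-13],[8,0,-13],[8,0,-13]],"rot":[[0,0,0],[0,0,0],[0,0,0],[0,0,0],[0,0,0],[0,0,0],[0,0,0],[0,0,0],[0,0,0],[0,0,0],[0,0,0],[0,0,0],[0,0,0],[0,0,0],[0,0,0]]}' 6
python3 - <<'E'
from h import *
im,d,ci=grab('wrist');save(im,'w3.png');np.savez('w3.npz',d=d)
go(.582,-.291,.15)
E
```

```text
t: 10.45
tcp_pos: [0.5303, -0.3011, 0.163]
tool_rot: [[0.983, 0.186, -0.0], [0.186, -0.983, -0.001], [-0.0, 0.001, -1.0]]
contact_force: [0.7, -0.6, -0.3]
gripper_width: 0.06
gripper_force: 0.0
pos [ 0.5299 -0.3013  0.1629] yaw -79.3 dp [ 5.31 -0.04  1.29]
```

View pics/w3.png

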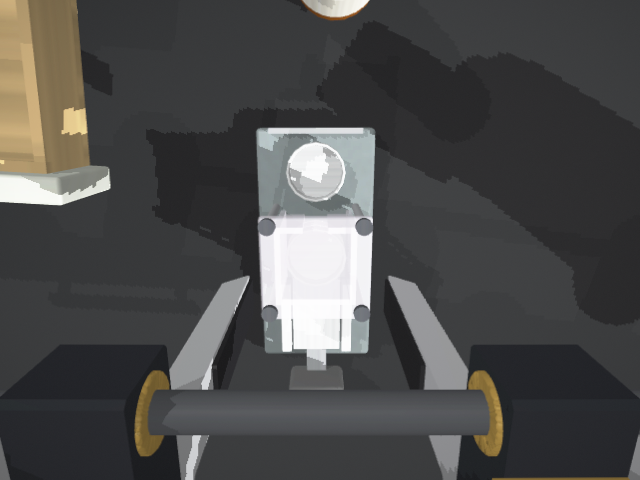

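The dish stands on the deck at (316,171) and the plunger is back. The jar is at the top of the image, clear.

Run:
```python
from h import *
ci=bot.camera_info('wrist');p=at_z(ci,316,171,.03);print(p)
print(at_z(ci,288,171,.03),at_z(ci,345,171,.03))
go(p[0],p[1],.021,-79.3)
```

```text
[ 0.57089108 -0.29265934  0.03      ]
[ 0.56706944 -0.27240795  0.03      ] [ 0.57485241 -0.31363363  0.03      ]
pos [ 0.5299 -0.3013  0.1629] yaw -79.3 dp [ 4.19 -0.09 14.19] rotz -0.000
```

```bash
python3 -m crank '{"dp":[[3,-0.1,2],[4.3,-0.1,6],[4.3,-0.1,10],[4.3,-0.1,13],[4.3,-0.1,14.1],[4.3,-0.1,14.1],[4.3,-0.1,14.1]],"rot":[[0,0,0],[0,0,0],[0,0,0],[0,0,0],[0,0,0],[0,0,0],[0,0,0]]}' 6 && python3 -m crank '{"dp":[[0,0,0],[0,0,0],[0,0,0],[0,0,0],[0,0,0],[0,0,-2],[0,0,-6],[0,0,-10],[0,0,-14],[0,0,-14],[0,0,-14]],"rot":[[0,0,0],[0,0,0],[0,0,0],[0,0,0],[0,0,0],[0,0,0],[0,0,0],[0,0,0],[0,0,0],[0,0,0],[0,0,0]]}' 0 12
python3 - <<'E'
from h import *
F=np.array([.6331,-.023]);u=np.array([.9918,.1279]);n=np.array([-.1279,.9918])
for a,b in((-.055,-.06),(.01,0),(-.055,.06)): print((F+a*u+b*n).round(4))
p=F-.055*u-.06*n
go(*p,.155,-82.6);print(bot.get_state()['gripper_width'])
E
```

```text
t: 11.2
tcp_pos: [0.573, -0.2932, 0.0228]
tool_rot: [[0.983, 0.185, 0.002], [0.185, -0.983, -0.001], [0.001, 0.002, -1.0]]
contact_force: [-0.1, 0.7, 0.8]
gripper_width: 0.06
gripper_force: 0.0
t: 12.3
tcp_pos: [0.5729, -0.2923, 0.1623]
tool_rot: [[0.983, 0.186, 0.002], [0.186, -0.983, -0.001], [0.001, 0.001, -1.0]]
contact_force: [0.4, -0.1, -0.6]
gripper_width: 0.0436
gripper_force: 12.0
[ 0.5862 -0.0895]
[ 0.643  -0.0217]
[0.5709 0.0295]
pos [ 0.5729 -0.2923  0.1623] yaw -79.3 dp [  5.08 -19.68   0.71] rotz 0.058
0.043648980569102824
```

```bash
python3 -m crank '{"dp":[[1.5,-4,0],[3,-9,0],[4.5,-14,0],[5.1,-17.5,0],[5.1,-19.7,0],[5.1,-19.7,0],[5.1,-19.7,0],[5.1,-19.7,3],[5.1,-19.7,5.5],[5.1,-19.7,6.8],[5.1,-19.7,7.4],[5.1,-19.7,7.6],[5.1,-19.7,7.6]],"rot":[[0,0,0.058],[0,0,0.058],[0,0,0.058],[0,0,0.058],[0,0,0.058],[0,0,0.058],[0,0,0.058],[0,0,0.058],[0,0,0.058],[0,0,0.058],[0,0,0.058],[0,0,0.058],[0,0,0.058]]}'
```

```text
t: 13.6
tcp_pos: [0.5863, -0.09, 0.0858]
tool_rot: [[0.992, 0.128, 0.0], [0.128, -0.992, -0.001], [0.0, 0.001, -1.0]]
contact_force: [-0.2, 0.0, 0.7]
gripper_width: 0.0439
gripper_force: 12.0
```

```bash
python3 -m crank '{"dp":[[0,0,0],[0,0,0],[0,0,0],[0,0,-4],[0,0,-8],[0,0,-10],[0,0,-10]],"rot":[[0,0,0],[0,0,0],[0,0,0],[0,0,0],[0,0,0],[0,0,0],[0,0,0]]}' 5.2
python3 -c "
from h import *
go(.45,.322,.25,-82.6)"
```

```text
t: 14.3
tcp_pos: [0.5883, -0.0897, 0.1892]
tool_rot: [[0.992, 0.129, 0.007], [0.129, -0.992, -0.002], [0.007, 0.003, -1.0]]
contact_force: [0.5, 0.4, 1.0]
gripper_width: 0.0521
gripper_force: 0.0
pos [ 0.5883 -0.0897  0.1892] yaw -82.6 dp [ -8.38 -42.58  -6.27] rotz -0.000
```

```bash
python3 -m crank '{"dp":[[-8.4,-42.6,-6.3],[-8.4,-42.6,-6.3],[-8.4,-42.6,-6.3],[-8.4,-42.6,-6.3],[-8.4,-42.6,-6.3],[-8.4,-42.6,-6.3],[-8.4,-42.6,-6.3],[-8.4,-42.6,-6.3],[-8.4,-42.6,-6.3],[-8.4,-42.6,-6.3],[-8.4,-42.6,-6.3],[-8.4,-42.6,-6.3],[-8.4,-42.6,-6.3],[-8.4,-42.6,-6.3]],"rot":[[0,0,0],[0,0,0],[0,0,0],[0,0,0],[0,0,0],[0,0,0],[0,0,0],[0,0,0],[0,0,0],[0,0,0],[0,0,0],[0,0,0],[0,0,0],[0,0,0]]}' 4.2
python3 - <<'E'
from h import *
im,d,ci=grab('wrist');im2,_,_=grab('top');np.savez('w4.npz',im=im,d=d,im2=im2)
save(np.vstack([im[0:330],]),'w4.png');print(np.array(bot.get_state()['joint_positions']).round(1),np.array(ci['world_from_camera'])[:3,3])
E
```

```text
t: 15.7
tcp_pos: [0.4485, 0.3212, 0.2481]
tool_rot: [[0.992, 0.126, -0.0], [0.126, -0.992, -0.001], [-0.0, 0.001, -1.0]]
contact_force: [-0.3, -0.4, -0.2]
gripper_width: 0.0421
gripper_force: 0.0
[ 28.4  12.6  84.6  -0.   82.8 111.1] [0.52639896 0.33041816 0.42711836]
```

View pics/w4.png

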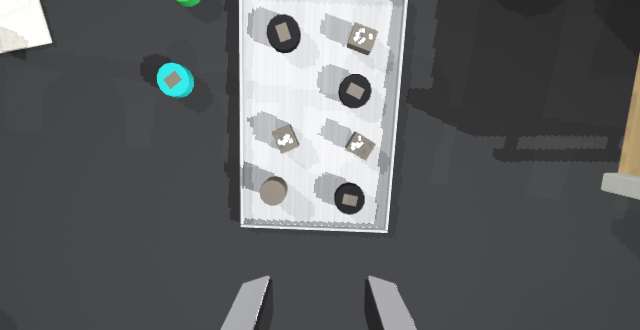

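Blocks in the wrist view are at (362,38), (286,138) and (360,145). The mounts are black, and the core is the round one at (273,191). I'll fit the block tops from depth.

```bash
cat >> h.py <<'E'
def blocks(d,ci,lo=.0232,hi=.030,seeds=()):
    T=np.array(ci['world_from_camera']);K=np.array([[ci['fx'],0,ci['cx']],[0,ci['fy'],ci['cy']],[0,0,1]])
    v,u=np.mgrid[0:480,0:640];p=cv2.undistortPoints(np.stack([u,v],-1).reshape(-1,1,2).astype(float),K,np.array([ci['k1'],0,0,0.])).reshape(480,640,2)
    P=np.stack([p[...,0],-p[...,1],-np.ones((480,640))],-1)*d[...,None]@T[:3,:3].T+T[:3,3]
    m=((P[...,2]>lo)&(P[...,2]<hi)&(d>0)).astype(np.uint8)
    n,l,s,c=cv2.connectedComponentsWithStats(m)
    for i in range(1,n):
        if s[i,4]<150 or s[i,4]>5000: continue
        q=P[l==i]; r=cv2.minAreaRect((q[:,:2]*1000).astype(np.float32))
        print('px',c[i].round(),'n',s[i,4],'zmed %.4f'%np.median(q[:,2]),'c',np.round(r[0],1),'size',np.round(r[1],1),'ang of first side %.1f'%r[2])
E
python3 - <<'E'
from h import *
blocks(np.load('w4.npz')['d'],bot.camera_info('wrist'))
E
```

```text
px [363.  37.] n 561 zmed 0.0251 c [601.1 301. ] size [22.1 18.5] ang of first side 77.9
px [285. 139.] n 464 zmed 0.0252 c [505.3 359.4] size [22.  18.1] ang of first side 30.5
px [361. 146.] n 455 zmed 0.0252 c [507.8 288.3] size [22.2 17.9] ang of first side 66.4
```

```bash
python3 -c "
from h import *
go(.5078,.2883,.016,-113.6)"
```

```text
pos [0.4485 0.3216 0.2483] yaw -82.7 dp [ 5.47  4.05 23.23] rotz 0.539
```

```bash
python3 -m crank '{"dp":[[2,2,4],[4,4,8],[5.5,4.1,12],[5.5,4.1,16],[5.5,4.1,19],[5.5,4.1,21],[5.5,4.1,22.5],[5.5,4.1,23.3],[5.5,4.1,23.3],[5.5,4.1,23.3]],"rot":[[0,0,0.14],[0,0,0.28],[0,0,0.42],[0,0,0.539],[0,0,0.539],[0,0,0.539],[0,0,0.539],[0,0,0.539],[0,0,0.539],[0,0,0.539]]}' 3.2; python3 -m crank '{"dp":[[0,0,0],[0,0,0],[0,0,0],[0,0,0],[0,0,-2],[0,0,-6],[0,0,-11],[0,0,-16],[0,0,-16]],"rot":[[0,0,0],[0,0,0],[0,0,0],[0,0,0],[0,0,0],[0,0,0],[0,0,0],[0,0,0],[0,0,0]]}' 0 15; python3 -c "
from h import *
go(.5862,-.0895,.16,-97.6)"
```

```text
t: 16.8
tcp_pos: [0.5086, 0.2889, 0.0161]
tool_rot: [[0.917, -0.399, 0.001], [-0.399, -0.917, 0.0], [0.001, -0.001, -1.0]]
contact_force: [0.7, 0.7, -0.1]
gripper_width: 0.0321
gripper_force: 0.0
t: 17.7
tcp_pos: [0.5122, 0.2908, 0.183]
tool_rot: [[0.917, -0.399, 0.014], [-0.399, -0.917, 0.006], [0.01, -0.011, -1.0]]
contact_force: [0.6, 0.2, 0.3]
gripper_width: 0.0217
gripper_force: 15.0
pos [0.5122 0.2908 0.183 ] yaw -113.5 dp [21.93 31.95  2.19] rotz -0.277
```

```bash
python3 -m crank '{"dp":[[21.9,32,0.5],[21.9,32,0.5],[21.9,32,0.5],[21.9,32,0.5],[21.9,32,0.5],[21.9,32,0.5],[21.9,32,0.5],[21.9,32,0.5],[21.9,32,0.5],[21.9,32,0.5],[21.9,32,0.5],[21.9,32,0.5],[21.9,32,0.5]],"rot":[[0,0,-0.277],[0,0,-0.277],[0,0,-0.277],[0,0,-0.277],[0,0,-0.277],[0,0,-0.277],[0,0,-0.277],[0,0,-0.277],[0,0,-0.277],[0,0,-0.277],[0,0,-0.277],[0,0,-0.277],[0,0,-0.277]]}'
python3 - <<'E'
from h import *
im,d,ci=grab('top');save(im,'t5.png',(290,170,400,270),6);go(.585,-.0895,.096)
im,d,ci=grab('wrist');blocks(d,ci,.088,.0935)
E
```

```text
t: 19.0
tcp_pos: [0.5809, -0.0904, 0.1706]
tool_rot: [[0.991, -0.131, 0.0], [-0.131, -0.991, 0.0], [0.0, -0.0, -1.0]]
contact_force: [0.8, 0.8, -0.3]
gripper_width: 0.0221
gripper_force: 15.0
pos [ 0.581  -0.0906  0.1706] yaw -97.5 dp [ 0.38 -0.16  7.46] 
px [593.  19.] n 208 zmed 0.0897 c [ 691.8 -263.7] size [28.8  6. ] ang of first side 43.0
px [ 84. 272.] n 1853 zmed 0.0907 c [573.7  57.6] size [190.4  93.2] ang of first side 44.1
px [317. 239.] n 768 zmed 0.0915 c [586.6 -90.8] size [42.7 42.3] ang of first side 83.1
```

View pics/t5.png

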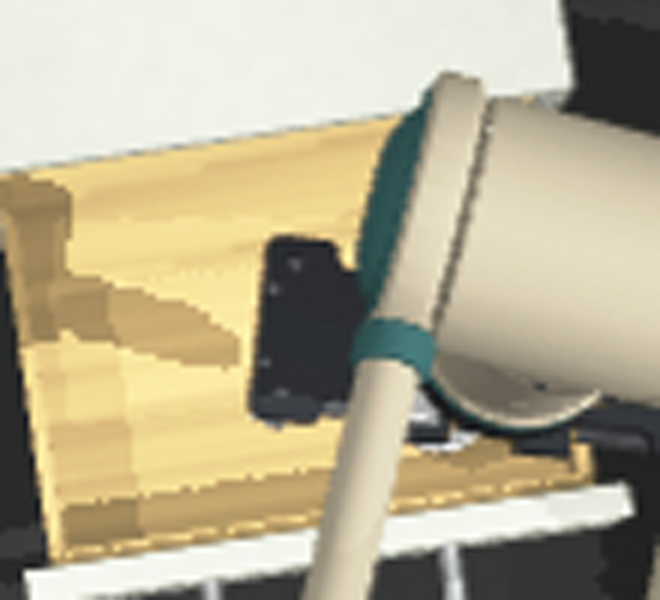

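The top view is blocked by the arm. The wrist depth fits the dish rim at (0.5866, −0.0908), so lower there.

```bash
python3 -m crank '{"dp":[[0.5,-0.1,2.5],[0.5,-0.1,5],[0.5,-0.1,6.5],[0.5,-0.1,7.2],[0.5,-0.1,7.5],[0.5,-0.1,7.5],[0.5,-0.1,7.5]],"rot":[[0,0,0],[0,0,0],[0,0,0],[0,0,0],[0,0,0],[0,0,0],[0,0,0]]}'
```

```text
t: 19.8
tcp_pos: [0.5869, -0.0917, 0.0964]
tool_rot: [[0.991, -0.133, 0.002], [-0.133, -0.991, -0.001], [0.002, 0.0, -1.0]]
contact_force: [0.9, -0.3, -0.7]
gripper_width: 0.0219
gripper_force: 15.0
```

```bash
python3 -m crank '{"dp":[[0,0,0.1],[0,0,0.1]],"rot":[[0,0,0],[0,0,0]]}'; python3 -m crank '{"dp":[[0,0,0],[0,0,0],[0,0,0],[0,0,-2],[0,0,-6],[0,0,-10],[0,0,-10],[0,0,-10]],"rot":[[0,0,0],[0,0,0],[0,0,0],[0,0,0],[0,0,0],[0,0,0],[0,0,0],[0,0,0]]}' 3.2
python3 - <<'E'
from h import *
im,d,ci=grab('wrist');blocks(d,ci,.100,.109);blocks(d,ci,.088,.0935);go(.366,-.332,.16,-79.3)
E
```

```text
t: 20.0
tcp_pos: [0.587, -0.0918, 0.0955]
tool_rot: [[0.991, -0.133, 0.002], [-0.133, -0.991, -0.001], [0.002, 0.0, -1.0]]
contact_force: [-0.2, -0.5, 4.2]
gripper_width: 0.0217
gripper_force: 15.0
t: 20.8
tcp_pos: [0.5866, -0.0917, 0.1952]
tool_rot: [[0.991, -0.133, 0.002], [-0.133, -0.991, -0.001], [0.002, 0.0, -1.0]]
contact_force: [-0.7, 0.2, -0.2]
gripper_width: 0.0318
gripper_force: 0.0
px [578.  29.] n 612 zmed 0.1049 c [ 693.3 -264.3] size [42. 11.] ang of first side 41.5
px [361. 105.] n 235 zmed 0.1047 c [ 666.5 -130. ] size [94.   0.4] ang of first side 7.4
px [ 55. 244.] n 2277 zmed 0.1046 c [605.2  75.7] size [164.1  16.5] ang of first side 7.7
px [391. 252.] n 225 zmed 0.1043 c [ 584.2 -140.3] size [11.9 69.4] ang of first side 87.2
px [319. 241.] n 869 zmed 0.1039 c [586.7 -92.4] size [22.1 18. ] ang of first side 81.8
px [319. 301.] n 371 zmed 0.1046 c [544.1 -86.6] size [ 1.6 50.1] ang of first side 7.3
px [191. 333.] n 467 zmed 0.1044 c [531.7   8.9] size [ 1.6 76.1] ang of first side 7.5
px [318. 371.] n 1510 zmed 0.1069 c [487.2 -75.4] size [31.  62.5] ang of first side 28.9
px [562.  27.] n 219 zmed 0.0896 c [ 697.5 -261.2] size [36.2  9.6] ang of first side 26.4
px [ 91. 255.] n 1591 zmed 0.0907 c [584.8  66.1] size [194.   87.9] ang of first side 38.7
px [316. 237.] n 650 zmed 0.0915 c [586.8 -90.7] size [43.2 43.1] ang of first side 20.1
px [318. 294.] n 217 zmed 0.0906 c [544.  -86.6] size [ 1.5 52.1] ang of first side 7.5
pos [ 0.5856 -0.0914  0.1938] yaw -97.6 dp [-18.57  26.76   3.4 ] rotz -0.320
```

Block 1 lies flat in its dish (top at 0.104). On to the second dish.

```bash
python3 -m crank '{"dp":[[-18.6,26.8,2],[-18.6,26.8,2],[-18.6,26.8,2],[-18.6,26.8,2],[-18.6,26.8,2],[-18.6,26.8,2],[-18.6,26.8,2],[-18.6,26.8,2],[-18.6,26.8,2],[-18.6,26.8,2],[-18.6,26.8,2],[-18.6,26.8,2]],"rot":[[0,0,-0.32],[0,0,-0.32],[0,0,-0.32],[0,0,-0.32],[0,0,-0.32],[0,0,-0.32],[0,0,-0.32],[0,0,-0.32],[0,0,-0.32],[0,0,-0.32],[0,0,-0.32],[0,0,-0.32]]}' 0; python3 -c "
from h import *
go(.366,-.3315,.032,-79.3);go(.4445,-.3175,.032,-79.3)"
```

```text
t: 22.05
tcp_pos: [0.367, -0.3316, 0.1744]
tool_rot: [[0.982, 0.188, 0.0], [0.188, -0.982, 0.0], [0.0, -0.0, -1.0]]
contact_force: [-0.3, -0.8, 1.0]
gripper_width: 0.0003
gripper_force: 0.0
pos [ 0.367  -0.3316  0.1744] yaw -79.2 dp [-0.1  -0.02 14.24] rotz 0.002
pos [ 0.367  -0.3316  0.1744] yaw -79.2 dp [ 7.87  0.07 14.24] rotz 0.002
```

```bash
python3 -m crank '{"dp":[[-0.1,0,5],[-0.1,0,10],[-0.1,0,13],[-0.1,0,14.2],[-0.1,0,14.2],[1.5,0,14.2],[3,0,14.2],[4.5,0,14.2],[6,0,14.2],[7.2,0,14.2],[8.2,0,14.2],[8.8,0,14.2],[8.8,0,14.2],[8.8,0,14.2]],"rot":[[0,0,0],[0,0,0],[0,0,0],[0,0,0],[0,0,0],[0,0,0],[0,0,0],[0,0,0],[0,0,0],[0,0,0],[0,0,0],[0,0,0],[0,0,0],[0,0,0]]}' 0
```

```text
t: 23.45
tcp_pos: [0.4445, -0.3178, 0.0334]
tool_rot: [[0.981, 0.193, -0.018], [0.193, -0.981, -0.004], [-0.018, 0.0, -1.0]]
contact_force: [-23.7, -9.5, 8.6]
gripper_width: 0.0004
gripper_force: 12.6
```

```bash
python3 -m crank '{"dp":[[-2,0,0],[-4,0,0],[-6,0,0],[-8,0,0],[-9.8,0,0],[-9.8,0,-5],[-9.8,0,-10],[-6,0,-13],[-2,0,-13],[2,0,-13],[5,0,-13],[7,0,-13],[8,0,-13],[8,0,-13],[8,0,-13]],"rot":[[0,0,0],[0,0,0],[0,0,0],[0,0,0],[0,0,0],[0,0,0],[0,0,0],[0,0,0],[0,0,0],[0,0,0],[0,0,0],[0,0,0],[0,0,0],[0,0,0],[0,0,0]]}' 6
python3 - <<'E'
from h import *
im,d,ci=grab('wrist');blocks(d,ci,.024,.033)
go(.5715,-.293,.021,-79.3)
E
```

```text
t: 24.95
tcp_pos: [0.5312, -0.3011, 0.1629]
tool_rot: [[0.983, 0.186, -0.0], [0.186, -0.983, -0.001], [-0.0, 0.0, -1.0]]
contact_force: [-0.5, -0.8, 0.4]
gripper_width: 0.0599
gripper_force: 0.0
px [334.   9.] n 197 zmed 0.0284 c [ 682.6 -285.6] size [ 9.5 43.3] ang of first side 11.4
px [315. 173.] n 569 zmed 0.0295 c [ 571.1 -292.2] size [43. 43.] ang of first side 68.8
px [286. 336.] n 336 zmed 0.0298 c [ 434.8 -293.2] size [30.3  8.1] ang of first side 10.4
px [316. 344.] n 2018 zmed 0.0290 c [ 428.9 -318.4] size [52.1 43.5] ang of first side 12.3
px [345. 335.] n 318 zmed 0.0299 c [ 444.5 -341.2] size [29.4  7.6] ang of first side 11.5
pos [ 0.5307 -0.3013  0.1629] yaw -79.3 dp [ 4.16 -0.06 14.18] rotz -0.000
```

Dish 2 was delivered at (0.571, −0.292). Grip it.

```bash
python3 -m crank '{"dp":[[3,-0.1,2],[4.1,-0.1,6],[4.1,-0.1,10],[4.1,-0.1,13],[4.1,-0.1,14.1],[4.1,-0.1,14.1],[4.1,-0.1,14.1]],"rot":[[0,0,0],[0,0,0],[0,0,0],[0,0,0],[0,0,0],[0,0,0],[0,0,0]]}' 6 && python3 -m crank '{"dp":[[0,0,0],[0,0,0],[0,0,0],[0,0,0],[0,0,0],[0,0,-2],[0,0,-6],[0,0,-10],[0,0,-14],[0,0,-14],[0,0,-14]],"rot":[[0,0,0],[0,0,0],[0,0,0],[0,0,0],[0,0,0],[0,0,0],[0,0,0],[0,0,0],[0,0,0],[0,0,0],[0,0,0]]}' 0 12
python3 -c "
from h import *
go(.643,-.0217,.0858,-82.6)"
```

```text
t: 25.7
tcp_pos: [0.5718, -0.2937, 0.0228]
tool_rot: [[0.983, 0.185, 0.002], [0.185, -0.983, -0.001], [0.002, 0.002, -1.0]]
contact_force: [0.0, -0.4, -0.1]
gripper_width: 0.06
gripper_force: 0.0
t: 26.8
tcp_pos: [0.5718, -0.2928, 0.1623]
tool_rot: [[0.983, 0.186, 0.002], [0.186, -0.983, -0.001], [0.001, 0.001, -1.0]]
contact_force: [-0.2, 0.4, -0.7]
gripper_width: 0.044
gripper_force: 12.0
pos [ 0.5718 -0.2928  0.1623] yaw -79.3 dp [ 12.03 -25.32   7.64] rotz 0.058
```

```bash
python3 -m crank '{"dp":[[2,-4,0],[4,-9,0],[6.5,-14,0],[9,-19,0],[11,-23,0],[12,-25.3,0],[12,-25.3,0],[12,-25.3,0],[12,-25.3,3],[12,-25.3,5.5],[12,-25.3,6.8],[12,-25.3,7.4],[12,-25.3,7.6],[12,-25.3,7.6]],"rot":[[0,0,0.058],[0,0,0.058],[0,0,0.058],[0,0,0.058],[0,0,0.058],[0,0,0.058],[0,0,0.058],[0,0,0.058],[0,0,0.058],[0,0,0.058],[0,0,0.058],[0,0,0.058],[0,0,0.058],[0,0,0.058]]}'; python3 -m crank '{"dp":[[0,0,0],[0,0,0],[0,0,0],[0,0,-4],[0,0,-8],[0,0,-10],[0,0,-10],[0,0,-10]],"rot":[[0,0,0],[0,0,0],[0,0,0],[0,0,0],[0,0,0],[0,0,0],[0,0,0],[0,0,0]]}' 5.2
python3 -c "
from h import *
go(.45,.322,.25,-82.6)"
```

```text
t: 28.2
tcp_pos: [0.6422, -0.0227, 0.0858]
tool_rot: [[0.992, 0.128, -0.0], [0.128, -0.992, -0.001], [-0.0, 0.001, -1.0]]
contact_force: [0.2, -0.7, 1.1]
gripper_width: 0.0432
gripper_force: 12.0
t: 29.0
tcp_pos: [0.6419, -0.0216, 0.185]
tool_rot: [[0.992, 0.129, -0.0], [0.129, -0.992, -0.0], [-0.0, -0.0, -1.0]]
contact_force: [-0.2, -0.9, -0.2]
gripper_width: 0.0519
gripper_force: 0.0
pos [ 0.6419 -0.0216  0.185 ] yaw -82.6 dp [-14.61 -36.55  -6.49] rotz -0.000
```

```bash
python3 -m crank '{"dp":[[-14.6,-36.6,-6.5],[-14.6,-36.6,-6.5],[-14.6,-36.6,-6.5],[-14.6,-36.6,-6.5],[-14.6,-36.6,-6.5],[-14.6,-36.6,-6.5],[-14.6,-36.6,-6.5],[-14.6,-36.6,-6.5],[-14.6,-36.6,-6.5],[-14.6,-36.6,-6.5],[-14.6,-36.6,-6.5],[-14.6,-36.6,-6.5]],"rot":[[0,0,0],[0,0,0],[0,0,0],[0,0,0],[0,0,0],[0,0,0],[0,0,0],[0,0,0],[0,0,0],[0,0,0],[0,0,0],[0,0,0]]}' 3.2
python3 - <<'E'
from h import *
im,d,ci=grab('wrist');blocks(d,ci);save(im,'w6.png')
go(.6011,.301,.016,77.9)
go(.5053,.3594,.016,-59.5)
E
```

```text
t: 30.2
tcp_pos: [0.451, 0.3209, 0.2493]
tool_rot: [[0.992, 0.126, -0.002], [0.126, -0.992, -0.002], [-0.002, 0.001, -1.0]]
contact_force: [0.4, -0.9, -0.2]
gripper_width: 0.0319
gripper_force: 0.0
px [361.  39.] n 540 zmed 0.0248 c [601.  300.5] size [22.  18.4] ang of first side 78.2
px [293. 110.] n 484 zmed 0.0250 c [534.1 354.1] size [22. 18.] ang of first side 30.7
pos [0.4511 0.321  0.2496] yaw -82.8 dp [14.66  3.85 23.34] rotz 0.338
pos [0.4511 0.321  0.2496] yaw -82.8 dp [ 5.89 -3.15 23.35] rotz -0.406
```

One block was knocked to (0.534, 0.354). I'll take that one now.

```bash
python3 -c "
from h import *
go(.5341,.3541,.016,-59.3)"
```

```text
pos [0.4511 0.321  0.2496] yaw -82.8 dp [ 8.68 -2.26 23.34] rotz -0.409
```

```bash
python3 -m crank '{"dp":[[3,-1,4],[6,-2,8],[8.7,-2.2,12],[8.7,-2.2,16],[8.7,-2.2,19],[8.7,-2.2,21],[8.7,-2.2,22.5],[8.7,-2.2,23.3],[8.7,-2.2,23.3],[8.7,-2.2,23.3]],"rot":[[0,0,-0.14],[0,0,-0.28],[0,0,-0.409],[0,0,-0.409],[0,0,-0.409],[0,0,-0.409],[0,0,-0.409],[0,0,-0.409],[0,0,-0.409],[0,0,-0.409]]}' 3.2; python3 -m crank '{"dp":[[0,0,0],[0,0,0],[0,0,0],[0,0,0],[0,0,-2],[0,0,-6],[0,0,-11],[0,0,-16],[0,0,-16],[0,0,-16]],"rot":[[0,0,0],[0,0,0],[0,0,0],[0,0,0],[0,0,0],[0,0,0],[0,0,0],[0,0,0],[0,0,0],[0,0,0]]}' 0 15; python3 -c "
from h import *
go(.6415,-.022,.17,-82.6)"
```

```text
t: 31.25
tcp_pos: [0.5348, 0.3551, 0.018]
tool_rot: [[0.859, 0.512, 0.001], [0.512, -0.859, 0.0], [0.001, 0.0, -1.0]]
contact_force: [0.7, 0.2, 0.3]
gripper_width: 0.0319
gripper_force: 0.0
t: 32.25
tcp_pos: [0.5344, 0.3557, 0.1789]
tool_rot: [[0.859, 0.512, 0.003], [0.512, -0.859, 0.001], [0.003, 0.0, -1.0]]
contact_force: [0.2, -0.2, -0.6]
gripper_width: 0.018
gripper_force: 15.0
pos [0.5344 0.3557 0.1789] yaw -59.2 dp [-10.16  37.92   0.87] rotz 0.409
```

```bash
python3 -m crank '{"dp":[[-10.2,37.9,0.5],[-10.2,37.9,0.5],[-10.2,37.9,0.5],[-10.2,37.9,0.5],[-10.2,37.9,0.5],[-10.2,37.9,0.5],[-10.2,37.9,0.5],[-10.2,37.9,0.5],[-10.2,37.9,0.5],[-10.2,37.9,0.5],[-10.2,37.9,0.5],[-10.2,37.9,0.5]],"rot":[[0,0,0.409],[0,0,0.409],[0,0,0.409],[0,0,0.409],[0,0,0.409],[0,0,0.409],[0,0,0.409],[0,0,0.409],[0,0,0.409],[0,0,0.409],[0,0,0.409],[0,0,0.409]]}'
python3 - <<'E'
from h import *
im,d,ci=grab('wrist');blocks(d,ci,.088,.0935)
go(.6415,-.022,.097)
E
```

```text
t: 33.45
tcp_pos: [0.6398, -0.0207, 0.1718]
tool_rot: [[0.991, 0.13, -0.002], [0.13, -0.991, 0.001], [-0.001, -0.001, -1.0]]
contact_force: [0.4, 0.3, 0.9]
gripper_width: 0.0177
gripper_force: 15.0
px [153. 254.] n 621 zmed 0.0907 c [615.2  83.4] size [123.    1.9] ang of first side 7.2
px [489. 257.] n 656 zmed 0.0909 c [ 641.4 -133.5] size [126.2   1.7] ang of first side 7.5
px [322. 233.] n 616 zmed 0.0915 c [646.5 -23. ] size [39.7 43.5] ang of first side 3.5
px [413. 317.] n 413 zmed 0.0914 c [595.6 -92.7] size [43.9 24.4] ang of first side 77.7
px [408. 326.] n 165 zmed 0.0906 c [591.6 -89.1] size [14.1 27.6] ang of first side 30.1
px [319. 386.] n 254 zmed 0.0910 c [536.6 -35.2] size [ 2.5 37.9] ang of first side 7.4
pos [ 0.64   -0.0207  0.1721] yaw -82.5 dp [0.14 0.15 7.51]
```

```bash
python3 -m crank '{"dp":[[0.4,0.3,2.5],[0.4,0.3,5],[0.4,0.3,6.5],[0.4,0.3,7.2],[0.4,0.3,7.5],[0.4,0.3,7.5],[0.4,0.3,7.5]],"rot":[[0,0,0],[0,0,0],[0,0,0],[0,0,0],[0,0,0],[0,0,0],[0,0,0]]}'
```

```text
t: 34.2
tcp_pos: [0.6456, -0.0247, 0.0984]
tool_rot: [[0.992, 0.129, 0.002], [0.129, -0.992, -0.001], [0.002, 0.001, -1.0]]
contact_force: [-0.1, 0.1, -0.1]
gripper_width: 0.0179
gripper_force: 15.0
```

```bash
python3 -m crank '{"dp":[[-0.1,-0.1,0.1],[-0.1,-0.1,0.2],[-0.1,-0.1,0.2]],"rot":[[0,0,0],[0,0,0],[0,0,0]]}'; python3 -m crank '{"dp":[[0,0,0],[0,0,0],[0,0,0],[0,0,-2],[0,0,-6],[0,0,-10],[0,0,-10],[0,0,-10]],"rot":[[0,0,0],[0,0,0],[0,0,0],[0,0,0],[0,0,0],[0,0,0],[0,0,0],[0,0,0]]}' 2.8
python3 - <<'E'
from h import *
im,d,ci=grab('wrist');blocks(d,ci,.100,.109);go(.366,-.332,.175,-79.3)
E
```

```text
t: 34.5
tcp_pos: [0.6448, -0.0242, 0.0974]
tool_rot: [[0.992, 0.128, 0.003], [0.128, -0.992, -0.001], [0.003, 0.001, -1.0]]
contact_force: [-0.7, 0.1, 6.4]
gripper_width: 0.0173
gripper_force: 15.0
t: 35.3
tcp_pos: [0.6442, -0.024, 0.1962]
tool_rot: [[0.992, 0.128, 0.002], [0.128, -0.992, -0.0], [0.002, 0.001, -1.0]]
contact_force: [-0.3, -0.5, -0.9]
gripper_width: 0.0278
gripper_force: 0.0
px [154. 255.] n 950 zmed 0.1046 c [615.   83.4] size [126.2   1.7] ang of first side 7.5
px [477. 256.] n 918 zmed 0.1045 c [ 642.8 -132.9] size [126.6   2. ] ang of first side 7.3
px [319. 240.] n 862 zmed 0.1039 c [644.5 -25.3] size [21.8 17.6] ang of first side 7.3
px [406. 328.] n 548 zmed 0.1038 c [586.3 -92.8] size [22.2 19. ] ang of first side 82.9
px [318. 382.] n 609 zmed 0.1046 c [538.  -38.7] size [ 2.7 60.9] ang of first side 7.5
px [319. 443.] n 1715 zmed 0.1069 c [484.4 -45.7] size [10.8 86.8] ang of first side 7.4
pos [ 0.6432 -0.0239  0.1947] yaw -82.6 dp [-31.44  26.99   2.  ] rotz -0.058
```

Block 2 is flat in its dish. Third dish.

```bash
python3 -m crank '{"dp":[[-31.4,27,2],[-31.4,27,2],[-31.4,27,2],[-31.4,27,2],[-31.4,27,2],[-31.4,27,2],[-31.4,27,2],[-31.4,27,2],[-31.4,27,2],[-31.4,27,2],[-31.4,27,2],[-31.4,27,2],[-31.4,27,2],[-31.4,27,2]],"rot":[[0,0,-0.058],[0,0,-0.058],[0,0,-0.058],[0,0,-0.058],[0,0,-0.058],[0,0,-0.058],[0,0,-0.058],[0,0,-0.058],[0,0,-0.058],[0,0,-0.058],[0,0,-0.058],[0,0,-0.058],[0,0,-0.058],[0,0,-0.058]]}' 0; python3 -c "
from h import *
go(.366,-.3315,.032,-79.3);go(.4445,-.3175,.032,-79.3)"
```

```text
t: 36.75
tcp_pos: [0.3679, -0.3311, 0.1755]
tool_rot: [[0.982, 0.188, 0.0], [0.188, -0.982, 0.0], [0.0, -0.0, -1.0]]
contact_force: [0.2, -0.1, -0.5]
gripper_width: 0.0003
gripper_force: 0.0
pos [ 0.3679 -0.3311  0.1755] yaw -79.2 dp [-0.2   0.   14.35] rotz 0.002
pos [ 0.3679 -0.3311  0.1755] yaw -79.2 dp [ 7.77  0.1  14.35] rotz 0.002
```

```bash
python3 -m crank '{"dp":[[-0.2,0,5],[-0.2,0,10],[-0.2,0,13],[-0.2,0,14.3],[-0.2,0,14.3],[1.4,0,14.3],[3,0,14.3],[4.5,0,14.3],[6,0,14.3],[7.2,0,14.3],[8.2,0,14.3],[8.7,0,14.3],[8.7,0,14.3],[8.7,0,14.3]],"rot":[[0,0,0],[0,0,0],[0,0,0],[0,0,0],[0,0,0],[0,0,0],[0,0,0],[0,0,0],[0,0,0],[0,0,0],[0,0,0],[0,0,0],[0,0,0],[0,0,0]]}' 0; python3 -m crank '{"dp":[[-2,0,0],[-4,0,0],[-6,0,0],[-8,0,0],[-9.8,0,0],[-9.8,0,-5],[-9.8,0,-10],[-6,0,-13],[-2,0,-13],[2,0,-13],[5,0,-13],[7,0,-13],[8,0,-13],[8,0,-13],[8,0,-13]],"rot":[[0,0,0],[0,0,0],[0,0,0],[0,0,0],[0,0,0],[0,0,0],[0,0,0],[0,0,0],[0,0,0],[0,0,0],[0,0,0],[0,0,0],[0,0,0],[0,0,0],[0,0,0]]}' 6
python3 - <<'E'
from h import *
im,d,ci=grab('wrist');blocks(d,ci,.024,.033)
go(.5715,-.293,.021,-79.3)
E
```

```text
t: 38.15
tcp_pos: [0.4445, -0.3176, 0.0334]
tool_rot: [[0.981, 0.193, -0.017], [0.193, -0.981, -0.004], [-0.018, 0.0, -1.0]]
contact_force: [-23.7, -10.1, 7.9]
gripper_width: 0.0005
gripper_force: 12.6
t: 39.65
tcp_pos: [0.531, -0.3008, 0.1629]
tool_rot: [[0.983, 0.186, -0.0], [0.186, -0.983, -0.0], [-0.0, 0.0, -1.0]]
contact_force: [-0.2, 0.4, -0.5]
gripper_width: 0.0597
gripper_force: 0.0
px [335.   9.] n 199 zmed 0.0283 c [ 682.6 -285.2] size [ 9.3 43.3] ang of first side 10.8
px [316. 173.] n 570 zmed 0.0296 c [ 571.  -292.1] size [43.  43.1] ang of first side 43.7
px [287. 335.] n 318 zmed 0.0298 c [ 435.2 -293.3] size [29.4  7.6] ang of first side 9.4
px [316. 344.] n 2040 zmed 0.0290 c [ 429. -320.] size [51.6 43.5] ang of first side 9.7
px [346. 335.] n 324 zmed 0.0298 c [ 444.2 -341.2] size [29.5  8. ] ang of first side 10.5
pos [ 0.5306 -0.301   0.1629] yaw -79.3 dp [ 4.17 -0.03 14.18] rotz -0.000
```

```bash
python3 -m crank '{"dp":[[3,0,2],[4.1,-0.1,6],[4.1,-0.1,10],[4.1,-0.1,13],[4.1,-0.1,14.1],[4.1,-0.1,14.1],[4.1,-0.1,14.1]],"rot":[[0,0,0],[0,0,0],[0,0,0],[0,0,0],[0,0,0],[0,0,0],[0,0,0]]}' 6 && python3 -m crank '{"dp":[[0,0,0],[0,0,0],[0,0,0],[0,0,0],[0,0,0],[0,0,-2],[0,0,-6],[0,0,-10],[0,0,-14],[0,0,-14],[0,0,-14]],"rot":[[0,0,0],[0,0,0],[0,0,0],[0,0,0],[0,0,0],[0,0,0],[0,0,0],[0,0,0],[0,0,0],[0,0,0],[0,0,0]]}' 0 12
python3 -c "
from h import *
go(.5709,.0295,.0858,-82.6)"
```

```text
t: 40.4
tcp_pos: [0.5716, -0.2934, 0.0228]
tool_rot: [[0.983, 0.185, 0.002], [0.185, -0.983, -0.001], [0.001, 0.002, -1.0]]
contact_force: [0.2, 0.1, 0.4]
gripper_width: 0.06
gripper_force: 0.0
t: 41.5
tcp_pos: [0.5716, -0.2925, 0.1623]
tool_rot: [[0.983, 0.186, 0.002], [0.186, -0.983, -0.001], [0.001, 0.001, -1.0]]
contact_force: [-0.4, 0.1, -0.2]
gripper_width: 0.0436
gripper_force: 12.0
pos [ 0.5716 -0.2925  0.1623] yaw -79.3 dp [  5.91 -31.67   7.62] rotz 0.058
```

```bash
python3 -m crank '{"dp":[[1,-4,0],[2,-9,0],[3,-14,0],[4,-19,0],[5,-24,0],[5.9,-28.5,0],[5.9,-31.6,0],[5.9,-31.6,0],[5.9,-31.6,0],[5.9,-31.6,3],[5.9,-31.6,5.5],[5.9,-31.6,6.8],[5.9,-31.6,7.4],[5.9,-31.6,7.6],[5.9,-31.6,7.6]],"rot":[[0,0,0.058],[0,0,0.058],[0,0,0.058],[0,0,0.058],[0,0,0.058],[0,0,0.058],[0,0,0.058],[0,0,0.058],[0,0,0.058],[0,0,0.058],[0,0,0.058],[0,0,0.058],[0,0,0.058],[0,0,0.058],[0,0,0.058]]}'; python3 -m crank '{"dp":[[0,0,0],[0,0,0],[0,0,0],[0,0,-4],[0,0,-8],[0,0,-10],[0,0,-10],[0,0,-10]],"rot":[[0,0,0],[0,0,0],[0,0,0],[0,0,0],[0,0,0],[0,0,0],[0,0,0],[0,0,0]]}' 5.2
python3 -c "
from h import *
go(.47,.31,.25,-82.6)"
```

```text
t: 43.0
tcp_pos: [0.5707, 0.0282, 0.0858]
tool_rot: [[0.992, 0.128, -0.0], [0.128, -0.992, -0.001], [-0.0, 0.001, -1.0]]
contact_force: [0.1, -0.1, 0.5]
gripper_width: 0.0439
gripper_force: 12.0
t: 43.8
tcp_pos: [0.57, 0.0292, 0.185]
tool_rot: [[0.992, 0.129, -0.0], [0.129, -0.992, -0.0], [-0.0, -0.0, -1.0]]
contact_force: [-0.3, 0.4, -0.5]
gripper_width: 0.0521
gripper_force: 0.0
pos [0.57   0.0292 0.185 ] yaw -82.6 dp [ -6.31 -29.14  -6.49] rotz -0.000
```

```bash
python3 -m crank '{"dp":[[-6.3,-29.1,-6.5],[-6.3,-29.1,-6.5],[-6.3,-29.1,-6.5],[-6.3,-29.1,-6.5],[-6.3,-29.1,-6.5],[-6.3,-29.1,-6.5],[-6.3,-29.1,-6.5],[-6.3,-29.1,-6.5],[-6.3,-29.1,-6.5],[-6.3,-29.1,-6.5]],"rot":[[0,0,0],[0,0,0],[0,0,0],[0,0,0],[0,0,0],[0,0,0],[0,0,0],[0,0,0],[0,0,0],[0,0,0]]}' 3.2
python3 - <<'E'
from h import *
im,d,ci=grab('wrist');blocks(d,ci);save(im,'w7.png')
go(.601,.3005,.016,78.1)
E
```

```text
t: 44.8
tcp_pos: [0.4709, 0.3078, 0.2492]
tool_rot: [[0.992, 0.126, -0.002], [0.126, -0.992, -0.002], [-0.002, 0.001, -1.0]]
contact_force: [0.0, -0.1, -0.4]
gripper_width: 0.0322
gripper_force: 0.0
px [343.  61.] n 525 zmed 0.0249 c [600.9 300.5] size [22.  18.1] ang of first side 77.7
pos [0.4711 0.3078 0.2495] yaw -82.8 dp [12.83  2.34 23.33] rotz 0.334
```

```bash
python3 -m crank '{"dp":[[4,1,4],[8,2,8],[12,2.3,12],[12.8,2.3,16],[12.8,2.3,19],[12.8,2.3,21],[12.8,2.3,22.5],[12.8,2.3,23.4],[12.8,2.3,23.4],[12.8,2.3,23.4]],"rot":[[0,0,0.14],[0,0,0.28],[0,0,0.338],[0,0,0.338],[0,0,0.338],[0,0,0.338],[0,0,0.338],[0,0,0.338],[0,0,0.338],[0,0,0.338]]}' 3.2; python3 -m crank '{"dp":[[0,0,0],[0,0,0],[0,0,0],[0,0,0],[0,0,-2],[0,0,-6],[0,0,-11],[0,0,-16],[0,0,-16],[0,0,-16]],"rot":[[0,0,0],[0,0,0],[0,0,0],[0,0,0],[0,0,0],[0,0,0],[0,0,0],[0,0,0],[0,0,0],[0,0,0]]}' 0 15; python3 -c "
from h import *
go(.5705,.029,.17,-97.6)"
```

```text
t: 45.85
tcp_pos: [0.6013, 0.3027, 0.0171]
tool_rot: [[0.978, -0.208, 0.001], [-0.208, -0.978, 0.0], [0.001, -0.0, -1.0]]
contact_force: [-0.2, 0.3, 0.0]
gripper_width: 0.0318
gripper_force: 0.0
t: 46.85
tcp_pos: [0.601, 0.3036, 0.1779]
tool_rot: [[0.978, -0.207, 0.003], [-0.207, -0.978, 0.001], [0.002, -0.002, -1.0]]
contact_force: [0.3, -0.0, -0.8]
gripper_width: 0.0219
gripper_force: 15.0
pos [0.601  0.3036 0.1779] yaw -102.0 dp [ 2.72 27.49  0.75] rotz -0.076
```

```bash
python3 -m crank '{"dp":[[2.7,27.5,0.5],[2.7,27.5,0.5],[2.7,27.5,0.5],[2.7,27.5,0.5],[2.7,27.5,0.5],[2.7,27.5,0.5],[2.7,27.5,0.5],[2.7,27.5,0.5],[2.7,27.5,0.5],[2.7,27.5,0.5]],"rot":[[0,0,-0.076],[0,0,-0.076],[0,0,-0.076],[0,0,-0.076],[0,0,-0.076],[0,0,-0.076],[0,0,-0.076],[0,0,-0.076],[0,0,-0.076],[0,0,-0.076]]}'
python3 - <<'E'
from h import *
im,d,ci=grab('wrist');blocks(d,ci,.088,.0935)
go(.5705,.028,.0965)
E
```

```text
t: 47.85
tcp_pos: [0.5698, 0.03, 0.1709]
tool_rot: [[0.991, -0.131, -0.001], [-0.131, -0.991, 0.0], [-0.001, -0.0, -1.0]]
contact_force: [0.2, -0.9, -0.7]
gripper_width: 0.0216
gripper_force: 15.0
px [544. 172.] n 2123 zmed 0.0907 c [ 582.2 -105.2] size [102.2 202.5] ang of first side 52.7
px [219. 178.] n 570 zmed 0.0907 c [612.9  83.1] size [152.8   1.2] ang of first side 7.4
px [392. 114.] n 893 zmed 0.0915 c [644.  -23.1] size [43.  43.3] ang of first side 21.4
px [505. 197.] n 878 zmed 0.0914 c [585.4 -90.6] size [43.2 43.1] ang of first side 39.9
px [321. 236.] n 644 zmed 0.0915 c [574.5  27.5] size [43.  40.5] ang of first side 83.0
pos [0.5699 0.0299 0.1711] yaw -97.5 dp [0.09 0.19 7.46]
```

```bash
python3 -m crank '{"dp":[[0.3,0.2,2.5],[0.3,0.2,5],[0.3,0.2,6.5],[0.3,0.2,7.2],[0.3,0.2,7.5],[0.3,0.2,7.6],[0.3,0.2,7.6]],"rot":[[0,0,0],[0,0,0],[0,0,0],[0,0,0],[0,0,0],[0,0,0],[0,0,0]]}'; python3 -m crank '{"dp":[[0,0,0],[0,0,0],[0,0,0],[0,0,-2],[0,0,-6],[0,0,-10],[0,0,-10],[0,0,-10]],"rot":[[0,0,0],[0,0,0],[0,0,0],[0,0,0],[0,0,0],[0,0,0],[0,0,0],[0,0,0]]}' 3.0
python3 - <<'E'
from h import *
im,d,ci=grab('wrist');blocks(d,ci,.100,.109);save(im,'w8.png')
go(.42,-.0535,.2,-82.6)
E
```

```text
t: 48.6
tcp_pos: [0.5736, 0.0269, 0.0967]
tool_rot: [[0.991, -0.132, 0.002], [-0.132, -0.991, 0.001], [0.002, -0.001, -1.0]]
contact_force: [-0.6, 0.9, 3.6]
gripper_width: 0.022
gripper_force: 15.0
t: 49.4
tcp_pos: [0.573, 0.026, 0.1963]
tool_rot: [[0.991, -0.133, 0.002], [-0.133, -0.991, -0.0], [0.002, 0.0, -1.0]]
contact_force: [0.5, -0.5, 0.1]
gripper_width: 0.03
gripper_force: 0.0
px [531. 168.] n 2986 zmed 0.1046 c [ 590.6 -110.6] size [ 99.2 199.9] ang of first side 56.1
px [218. 181.] n 815 zmed 0.1045 c [614.9  83.2] size [141.7   1.2] ang of first side 7.6
px [383. 122.] n 1071 zmed 0.1038 c [644.4 -25.2] size [22.  18.3] ang of first side 7.4
px [493. 198.] n 992 zmed 0.1038 c [586.5 -92.3] size [23.  18.3] ang of first side 82.4
px [317. 240.] n 874 zmed 0.1039 c [573.6  26.2] size [21.7 17.9] ang of first side 81.9
px [319. 302.] n 344 zmed 0.1047 c [529.7  30.8] size [ 1.7 46.6] ang of first side 7.9
px [481. 331.] n 1412 zmed 0.1065 c [487.9 -69.9] size [29.9 72.1] ang of first side 24.5
px [352. 360.] n 362 zmed 0.1067 c [486.2  14.8] size [29.6 13.2] ang of first side 2.2
pos [0.5721 0.0261 0.1949] yaw -97.6 dp [-14.01   9.91  -0.5 ] rotz -0.262
```

View pics/w8.png

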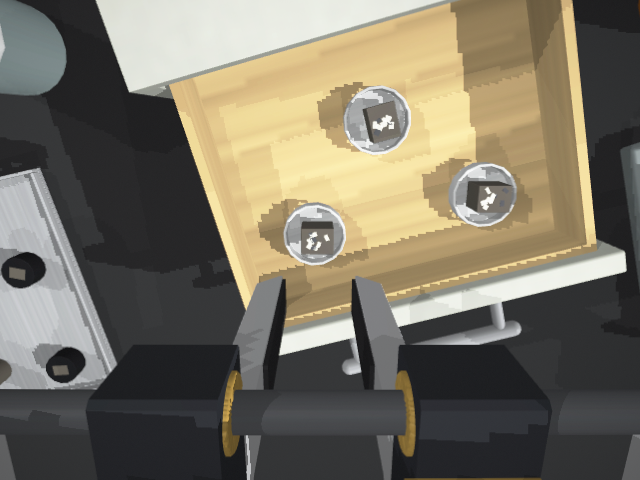

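All three blocks sit in their dishes, at (316,235), (377,120) and (484,195). The round pieces are still in the tray. Now shut the drawer by pushing the middle of the handle bar.

```bash
python3 -c "
from h import *
go(.45,-.047,.2,-82.6)"; sleep 0
```

```text
pos [0.5721 0.0261 0.1949] yaw -97.6 dp [-11.13   8.86  -0.5 ] rotz -0.262
```

```bash
python3 -m crank '{"dp":[[-4,3,-0.5],[-8,6,-0.5],[-11.1,8.9,-0.5],[-11.1,8.9,-0.5],[-11.1,8.9,-0.5],[-11.1,8.9,-0.5],[-11.1,8.9,-0.5]],"rot":[[0,0,-0.13],[0,0,-0.262],[0,0,-0.262],[0,0,-0.262],[0,0,-0.262],[0,0,-0.262],[0,0,-0.262]]}' 0; python3 -c "
from h import *
go(.448,-.047,.085,-82.6)"
```

```text
t: 50.15
tcp_pos: [0.4517, -0.0468, 0.1999]
tool_rot: [[0.992, 0.129, -0.0], [0.129, -0.992, 0.0], [-0.0, -0.0, -1.0]]
contact_force: [-0.9, -0.2, 0.4]
gripper_width: 0.0007
gripper_force: 0.0
pos [ 0.4517 -0.0468  0.1999] yaw -82.6 dp [-0.36 -0.03 11.49] rotz 0.001
```

```bash
python3 -m crank '{"dp":[[-0.3,0,4],[-0.3,0,8],[-0.3,0,11],[-0.3,0,11.5],[0.7,0,11.5],[1.5,0,11.5],[2,0,11.5],[2.4,0,11.5],[3,0,11.5],[3.8,0,11.5],[4.8,0,11.5],[6,0,11.5],[7.2,0,11.5],[8.4,0,11.5],[9.6,0,11.5],[10.8,0,11.5],[12,0,11.5],[13.2,0,11.5]],"rot":[[0,0,0],[0,0,0],[0,0,0],[0,0,0],[0,0,0],[0,0,0],[0,0,0],[0,0,0],[0,0,0],[0,0,0],[0,0,0],[0,0,0],[0,0,0],[0,0,0],[0,0,0],[0,0,0],[0,0,0],[0,0,0]]}' 0; python3 -m crank '{"dp":[[1.2,0,0],[2.3,0,0],[3.3,0,0],[4.1,0,0],[4.7,0,0],[5.2,0,0],[5.6,0,0],[5.9,0,0],[6.1,0,0],[6.1,0,0]],"rot":[[0,0,0],[0,0,0],[0,0,0],[0,0,0],[0,0,0],[0,0,0],[0,0,0],[0,0,0],[0,0,0],[0,0,0]]}' 0
```

```text
t: 51.95
tcp_pos: [0.5827, -0.0302, 0.0853]
tool_rot: [[0.992, 0.129, -0.0], [0.129, -0.992, -0.0], [-0.0, 0.0, -1.0]]
contact_force: [-0.5, 0.4, 1.3]
gripper_width: 0.0005
gripper_force: 0.7
t: 52.95
tcp_pos: [0.63, -0.024, 0.0853]
tool_rot: [[0.991, 0.13, -0.025], [0.13, -0.992, -0.003], [-0.025, -0.0, -1.0]]
contact_force: [-21.5, -4.6, 16.0]
gripper_width: 0.0004
gripper_force: 11.6
```

```bash
python3 -m crank '{"dp":[[-1.5,0,0],[-3,0,0],[-6,0,0],[-6,0,-5],[-6,0,-10],[-10,0,-12],[-14,0,-12],[-18,0,-12],[-18,0,-12],[-18,0,-12]],"rot":[[0,0,0],[0,0,0],[0,0,0],[0,0,0],[0,0,0],[0,0,0],[0,0,0],[0,0,0],[0,0,0],[0,0,0]]}' 0
python3 - <<'E'
from h import *
im,d,ci=grab('wrist');im2,d2,c2=grab('top')
w=im[:400];w=cv2.resize(w,None,fx=.6,fy=.6)
t=cv2.resize(im2[90:230,260:360],None,fx=4,fy=4,interpolation=cv2.INTER_CUBIC)
t=t[:560];w=cv2.copyMakeBorder(w,0,560-w.shape[0],0,0,cv2.BORDER_CONSTANT)
save(np.hstack([w,t]),'end.png');np.savez('end.npz',d=d,im2=im2)
blocks(d,ci,.1,.112)
E
```

```text
t: 53.95
tcp_pos: [0.4642, -0.0458, 0.2063]
tool_rot: [[0.992, 0.128, 0.003], [0.128, -0.992, -0.001], [0.003, 0.001, -1.0]]
contact_force: [0.5, 0.1, 0.8]
gripper_width: 0.0006
gripper_force: 0.0
```

View pics/end.png

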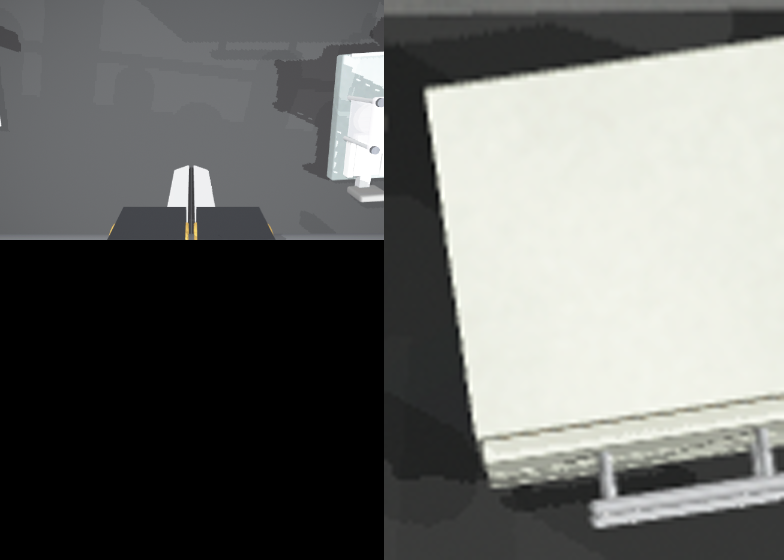

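The top view shows the drawer front against the cabinet, with only a thin line at (490,437). I'll check numerically with the wrist depth by comparing both handles and the cabinet edge.

```bash
python3 -m crank '{"dp":[[3,0,0],[6,0,0],[8,0,0],[9,0,0],[9,0,0],[9,0,0],[9,0,0]],"rot":[[0,0,0],[0,0,0],[0,0,0],[0,0,0],[0,0,0],[0,0,0],[0,0,0]]}' 0
python3 - <<'E'
from h import *
im,d,ci=grab('wrist');save(im,'end2.png',(200,0,440,300),2)
T=np.array(ci['world_from_camera']);u=np.array([np.cos(np.radians(7.35)),np.sin(np.radians(7.35))]);C=np.array([.8057,-.0007])
K=np.array([[ci['fx'],0,ci['cx']],[0,ci['fy'],ci['cy']],[0,0,1]])
for col in(320,):
  for v in range(0,300,3):
    if d[v,col]>0:
        p=T[:3,3]+T[:3,:3]@(ray(ci,col,v)*d[v,col]); print(v,'x_cab %.4f z %.4f'%((p[:2]-C)@u,p[2]),end=' | ')
E
```

```text
t: 54.75
tcp_pos: [0.5521, -0.0341, 0.2054]
tool_rot: [[0.992, 0.128, -0.001], [0.128, -0.992, -0.0], [-0.001, -0.0, -1.0]]
contact_force: [-0.1, -0.3, 0.1]
gripper_width: 0.0004
gripper_force: 0.0
0 x_cab -0.1140 z 0.1270 | 3 x_cab -0.1157 z 0.1278 | 6 x_cab -0.1172 z 0.1276 | 9 x_cab -0.1186 z 0.1271 | 12 x_cab -0.1202 z 0.1277 | 15 x_cab -0.1215 z 0.1271 | 18 x_cab -0.1234 z 0.1287 | 21 x_cab -0.1248 z 0.1281 | 24 x_cab -0.1259 z 0.1261 | 27 x_cab -0.1262 z 0.1195 | 30 x_cab -0.1261 z 0.1105 | 33 x_cab -0.1263 z 0.1026 | 36 x_cab -0.1265 z 0.0941 | 39 x_cab -0.1265 z 0.0838 | 42 x_cab -0.1259 z 0.0690 | 45 x_cab -0.1264 z 0.0604 | 48 x_cab -0.1265 z 0.0476 | 51 x_cab -0.1265 z 0.0338 | 54 x_cab -0.1265 z 0.0183 | 57 x_cab -0.1263 z -0.0000 | 60 x_cab -0.1287 z -0.0001 | 63 x_cab -0.1311 z -0.0000 | 66 x_cab -0.1334 z -0.0005 | 69 x_cab -0.1357 z -0.0010 | 72 x_cab -0.1382 z -0.0001 | 75 x_cab -0.1406 z -0.0002 | 78 x_cab -0.1431 z 0.0003 | 81 x_cab -0.1455 z 0.0004 | 84 x_cab -0.1479 z -0.0000 | 87 x_cab -0.1579 z 0.1073 | 90 x_cab -0.1597 z 0.1079 | 93 x_cab -0.1614 z 0.1071 | 96
[... 1302 characters left out ...]
cab -0.2760 z -0.0007 | 231 x_cab -0.2788 z -0.0002 | 234 x_cab -0.2815 z 0.0007 | 237 x_cab -0.2843 z 0.0010 | 240 x_cab -0.2875 z 0.0002 | 243 x_cab -0.2909 z -0.0013 | 246 x_cab -0.2937 z -0.0004 | 249 x_cab -0.2969 z -0.0012 | 252 x_cab -0.2997 z -0.0006 | 255 x_cab -0.3020 z 0.0015 | 258 x_cab -0.3058 z -0.0008 | 261 x_cab -0.3089 z -0.0010 | 264 x_cab -0.3116 z 0.0000 | 267 x_cab -0.3148 z -0.0004 | 270 x_cab -0.3180 z -0.0006 | 273 x_cab -0.3208 z 0.0002 | 276 x_cab -0.3243 z -0.0009 | 279 x_cab -0.2468 z 0.2060 | 282 x_cab -0.2468 z 0.2098 | 285 x_cab -0.2472 z 0.2123 | 288 x_cab -0.2472 z 0.2156 | 291 x_cab -0.2474 z 0.2184 | 294 x_cab -0.2474 z 0.2217 | 297 x_cab -0.2469 z 0.2258 |
```

View pics/end2.png

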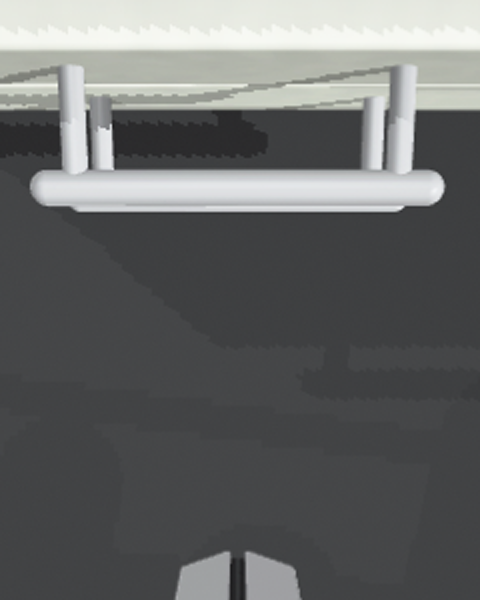

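The upper drawer front (−0.1263) is flush with the shut lower drawer (−0.1265), both handles line up, and the robot is clear of everything.

```bash
python3 -c "
from station import bot
print(bot.sign_off())"
```

```text
the job is handed in; nothing more can be done
None
```

Job handed in at about 55 s: all three square-cut blocks lay flat in their own dishes before I pushed the upper drawer shut, using only three dishes; the drawer front measures flush with the lower one, and I moved none of the round pieces, the jar or the beaker.

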